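Fetch an impact bar from the interlocked cabinet to the notch viewer

ROBOT

A 7-joint arm with a two-finger parallel gripper is mounted at the origin on a cart in front of the work surface, level with it; the furniture and walls round the work are solid. World frame = base frame: x ahead of the robot, y to its left, z up, the work surface at z = 0. Lengths are in m, angles in rad, forces in N, time in s.
With the tool pointing down it reaches from about 0.425 to 0.875 m from the base axis. Payload 4.7 kg.
Tool frame: the origin (TCP) lies on the centre line of the jaws, within the pads' length; the fingertips stand 14 mm ahead of it and the grasp point (between the pads) lies 5 mm behind it; z points along the fingers, x is the direction in which the jaws open and shut, and the axes are right-handed (so a half turn about z gives the same grasp; the last joint's range is limited). The gripper opens to 87 mm and grips with 3 to 60 N. Pads are 19 mm wide; open, the fingers measure 117 mm over their backs; the gripper's body (75 mm by 190 mm) begins 51 mm behind the grasp point.
Start: joints at [1.271, 0.321, -0.07, 1.45, 0.023, 1.371, -0.057], TCP at [0.201, -0.618, 0.237] pointing down, gripper open.
Joint ranges: [-2.86, 2.86], [-0.3, 2.09], [-1.38, 1.24], [0.06, 2.45], [-1.56, 4.7], [0.09, 2.05], [-2.69, 2.69]. Speed limits (rad/s): [2.57, 2.57, 3.14, 3.14, 3.14, 3.14, 3.14].

INTERFACE

Orientations are given as a rotation vector (axis times angle).
In Python, from bench import ctrl gives the robot as it stands.
- The arm moves only by the tool drive_tool, never from a script. Its argument "rows" is a list that holds one entry, the list of rows, each a list of 5 numbers: the shift along the tool's x, y, z scaled (see below), then the turn about the tool's z scaled (see below), then the closure in counts, from 0 (fully open) to 255 (shut). In form: [[[dx, dy, dz, spin, jaw], ...]]. A call has 1 to 20 rows; each row is the pose to reach, as a shift and turn from the pose commanded when the call began, along the tool's axes at that moment, turning the shorter way round; what a row does not reach only later rows make up. The controller multiplies each number of a shift by 300 mm and each number of a turn by pi rad. A row lasts 1/8 s, in which the tool goes at most 62.5 mm and 10.7 degrees, less where a joint would pass 70% of its speed; a pose out of reach is approached as far as the arm can. A call with a number of a shift or a turn outside -1 to 1 is refused whole. A call with a gripper value outside its range is refused whole. The fingers move at their own pace and stop on an object; "grip_force" is the grip in N (left out, the last holds). Time passes only in rows, so rows that repeat a pose let the fingers close. It gives the time, the measured TCP pose, the force and the opening at its end, in the units of the state.
- ctrl.get_state(): the state, without advancing time (a new reading comes with each control period).
- ctrl.get_image(name): name is "scene" or "top"; returns a dict with "img" (420x560x3 uint8, blue, green, red), "camera_matrix" (3x3 intrinsics, pixels), "R" (3x3) and "t" (3): a world point X has camera coordinates R X + t. Camera axes: x right, y down, z forward; pixel columns grow to the right and rows downward; lengths in m; the calibration is good to about 2 mm. A picture is of the moment at which its call begins. There is no depth.
- ctrl.close_job(): hands the job in, once; it reports no verdict.
The state is a dict: "time": time; "joint_positions": joint angles; "qd": joint speeds; "joint_torque": joint torques, N m; "position": TCP position; "tool_rot": TCP orientation; "ft_force": force on the tool from outside, world axes, zero at the start; "torque": the same for the moment, N m; "grip_width": opening from 0.0 (shut) to 1.0 (fully open).
Only numpy, scipy, OpenCV 4.12 (cv2) and the standard library are available. Lean on these libraries where they do the work, as an engineer would, in place of code of your own. Each camera call takes 0.05 s, during which the arm holds its last target.

TASK

An impact bar's notch is to be checked: only one drawer of the small grey bench cabinet can be out at a time, so shut the open lower drawer fully home, pull the upper one right out to its stop, and lift out the square notched bar, which can be reached only at its two ends there. The viewer's nest covers those ends, so lay the bar down flat on the worktop, let go, take it again across its middle, and set it notch up down into the nest between the lamp and the lens. Leave the round tensile pieces in the drawer and the other things on the worktop as they are, and keep the lower drawer shut.

Things in the scene. Friction and masses are not known exactly. Their poses are not given: they have to be found in the camera images.
- cabinet: fixed grey steel bench cabinet 160 deep (x) x 160 wide (y) x 74 mm high with two shallow drawers one above the other; origin at the centre of its underside, on the worktop, 80 mm behind its front; its -x axis points out of the front, the way the drawers slide. An interlock inside holds one drawer shut while the other is more than 3 mm out
- lower_drawer (a joint): how far the lower drawer is out: 0 shut, 0.1 m at its stop; slides with about 1.2 N friction and stays where it is left. It is open at the start; two black mounted specimens lie loose in it and ride along
- upper_drawer (a joint): how far the upper drawer is out: 0 shut, 0.1 m at its stop; friction as the lower. It is shut at the start and will not come out while the lower drawer is out
- lower_handle (a point): middle of the lower drawer's steel bar handle, 22 mm above the worktop: a level round bar 11 mm thick and 80 mm long along the cabinet's y, on two posts 30 mm either side of its middle, its centre line 35 mm in front of the drawer front; moves with the drawer. The drawer front behind it is 157 mm wide and 30 mm high (8 to 38 mm above the worktop)
- upper_handle (a point): middle of the upper drawer's handle, like the lower one and right above it when both are shut, 54 mm above the worktop (20 mm below the cabinet's top); free gap of 29 mm between bar and drawer front and 50 mm between the posts, open from above and below; moves with the drawer
- tray (a point): centre of the top of the wooden tray block in the upper drawer, 62.5 mm above the worktop; moves with the drawer. The block is 49 mm long along y and has three grooves along y, 14 mm wide and 10 mm deep, at x = -24, 0 and +24 mm of this point (cabinet axes). Beyond the block's two ends the drawer is empty down to its floor, 20 mm below this point, for 45 mm; the drawer walls end 3 mm above this point, its front 7 mm above it
- notched_bar: loose square steel impact bar 10 x 55 x 10 mm, 43 g, with a small V notch across the middle of its upper face; lies notch up in one of the three grooves, its top flush with the block and its ends standing 3 mm out beyond the block; origin at the centre of its underside, y along its length, z out of the notched face. To lay it down, the worktop is always clear at x = 0.44 to 0.57 m, y = -0.40 to -0.25 m (world)
- tensile_piece_1: round waisted steel tensile piece, 55 mm long, heads 12 mm and waist 7 mm in diameter, lying in another groove; origin under its middle, y along it; stays in the drawer
- tensile_piece_2: a second such round piece, in the remaining groove; stays in the drawer
- viewer: fixed notch viewer on a grey base 290 x 104 mm: finned lamp house at +x, objective lens and an eyepiece leaning to -x, the light path running along its x axis, 46 mm above the worktop; origin on the worktop under the nest. Lamp and lens face each other 130 mm apart; lamp house top 71 mm, prism head top 70 mm above the worktop at x = -144 to -110 mm, eyepiece up to about 120 mm above it from there to x = -195 mm
- nest (a point): centre of the viewer's nest at the height of the seat on which the bar's underside rests, 38 mm above the worktop; x along the light path, y along the bar's place. Two dark steel saddles at y = +-18 to 36 mm, each with a slot 14 mm wide, side lips 8 mm high with 3 mm chamfers (20 mm wide at the top), and a closed end 12 mm high; the ends are 59 mm apart inside. Between the saddles a gap of 36 mm is open down to 20 mm below this point for fingers on both sides of the bar
- loupe: black loupe 33 mm across, 35 mm high, standing on the worktop; bystander, origin under its centre
- test_block: round steel test block 50 mm across, 12 mm high; bystander, origin under its centre
- hex_slug: hexagonal steel slug, 24 x 28 x 24 mm; bystander, origin under its centre
- round_slug: round dark slug 27 mm across and high; bystander, origin under its centre

How it is judged:
On the way, in this order (a step that is already met when the one before it is completed fails the run):
1. the lower drawer is shut fully home (within 4 mm) (value of joint lower_drawer below 0.004 m), for 0.2 s.
2. the upper drawer is pulled out to its stop (within 10 mm) (value of joint upper_drawer above 0.09 m), for 0.2 s.
3. the bar lies flat on the worktop, let go (height (world z) of notched_bar below 0.008 m and linear speed of notched_bar below 0.02 m/s and contact force between notched_bar and the fingers below 0.05 N), for 0.2 s.
At the end, for the whole second after the job is handed in: the notched bar lies released and at rest on the seat of the viewer's nest, notch up (within 6 degrees), across the light path (within 10 degrees), centred within 5 mm and down within 2.5 mm, and the lower drawer is shut within 6 mm (horizontal distance between notched_bar and nest below 0.005 m and z of notched_bar in the frame of nest between -0.003 and 0.0025 m and angle between the y axis of notched_bar and the y axis of nest, either way round below 0.17 rad and angle between notched_bar's own z axis and vertical below 0.1 rad and linear speed of notched_bar below 0.01 m/s and value of joint lower_drawer below 0.006 m); the robot touches nothing.
It fails at once if both drawers out at once, the interlock forced (value of joint each of lower_drawer, upper_drawer above 0.015 m).
It fails at once if a tensile piece taken out of its groove (z of any of tensile_piece_1, tensile_piece_2 in the frame of cabinet above 0.064 m).
It fails at once if a bystander pushed away by more than 30 mm (distance of any of loupe, test_block, hex_slug, round_slug from where it was at the start of the episode above 0.03 m).
It also fails if it takes over 72 s, if anything falls off the work surface, if the arm or the gripper's body presses on something with over 40 N, if the wrist force passes 120 N, or if a joint passes its speed limit or range.

## Working session

There is one attempt and no reset: what is moved stays moved. The work goes in short steps, Python scripts to look and compute and a tool call to move; the robot and the scene stay as the last step left them, time stands still between calls to the robot, and variables do not carry over. Pictures are saved under pics/ and viewed, and the job is handed in when it is done.

Besides the shell and the picture viewer there is one more tool, called after "Emit:" in YAML: its name, and indented under it one key for each argument. drive_tool: Moves the arm, as the interface text tells. Its arguments: {"type":"object","properties":{"rows":{"type":"array"},"grip_force":{"type":"number"}},"required":["rows"]}

```bash
ls; mkdir -p pics
cat > h.py <<'E'
import sys; sys.path.insert(0,'.')
from bench import ctrl
import numpy as np, cv2
from scipy.spatial.transform import Rotation as Ro
def snap(name,fn):
    d=ctrl.get_image(name); cv2.imwrite('pics/%s.png'%fn,d['img']); np.savez('pics/%s.npz'%fn,K=d['camera_matrix'],R=d['R'],t=d['t'],img=d['img']); return d
def load(fn):
    z=np.load('pics/%s.npz'%fn); return z['K'],np.array(z['R']),np.array(z['t']),z['img']
def ray(fn,uv,z):
    K,R,t,_=load(fn); c=-R.T@t; d=R.T@np.linalg.inv(K)@np.array([uv[0],uv[1],1.]); s=(z-c[2])/d[2]; return c+s*d
def proj(fn,X):
    K,R,t,_=load(fn); p=K@(R@np.array(X,float)+t); return p[:2]/p[2]
def move(target,rot=None):
    "shift numbers in tool axes for a world target TCP"
    s=ctrl.get_state(); p=np.array(s['position']); Rm=Ro.from_rotvec(s['tool_rot']).as_matrix()
    return (Rm.T@(np.array(target)-p))/0.3
E
python3 - <<'E'
from h import *
s=ctrl.get_state(); print(s)
for n in('scene','top'):
    d=snap(n,n+'0'); print(d['camera_matrix'],-d['R'].T@d['t'])
print(Ro.from_rotvec(s['tool_rot']).as_matrix())
E
```

```text
pics
{'time': 0.0, 'joint_positions': array([ 1.27113632,  0.32180005, -0.07007057,  1.4516646 ,  0.02258408,
        1.37080159, -0.05686281]), 'qd': array([-6.22898483e-04,  6.41275569e-04,  1.16641769e-04,  9.54192112e-05,
       -1.48681678e-03,  8.14892236e-04,  1.54581914e-03]), 'joint_torque': array([ 1.05340557e-04, -4.91294754e+01, -4.03674496e-01, -3.12539327e+01,
       -6.38073147e-02,  4.36451565e-02,  1.62130386e-04]), 'position': array([ 0.2004028 , -0.61778381,  0.2354815 ]), 'tool_rot': array([-2.54044009e+00,  1.84641390e+00,  2.47505867e-03]), 'ft_force': array([-0.13286751,  0.32745342,  0.03406633]), 'torque': array([0.00315212, 0.04239794, 0.00285499]), 'grip_width': 0.9997868399545135}
[[399.41779591   0.         279.06245445]
 [  0.         399.41779591 211.05058392]
 [  0.           0.           1.        ]] [-0.05528753  0.5769882   0.54691527]
[[488.70413283   0.         284.59778601]
 [  0.         488.70413283 210.41250139]
 [  0.           0.           1.        ]] [ 0.55889357 -0.03652802  1.50461946]
[[ 3.08685046e-01 -9.51164076e-01 -6.64992506e-04]
 [-9.51162441e-01 -3.08685750e-01  1.76598503e-03]
 [-1.88501523e-03  8.73827265e-05 -9.99998220e-01]]
```

View pics/scene0.png

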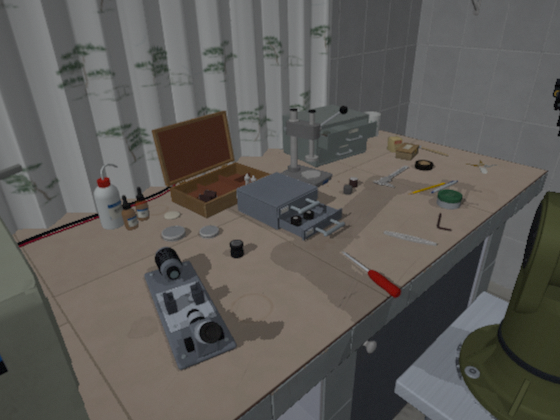

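View pics/top0.png

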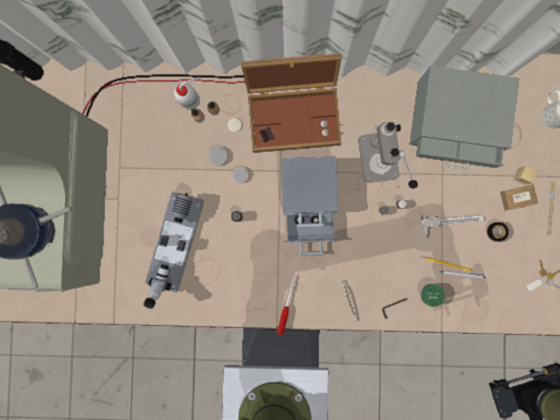

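The top view shows the cabinet at about (309,185) with the open lower drawer and handles at (312,250). The viewer is at about (175,245), leaning, with its lamp at the top and eyepiece at the bottom. I'll zoom in next.

Run:
```python
from h import *
for fn,(x0,x1,y0,y1),o in [('top0',(270,360,140,270),'a'),('top0',(130,230,180,320),'b'),('scene0',(225,355,165,250),'c'),('scene0',(130,250,240,365),'d')]:
    im=load(fn)[3][y0:y1,x0:x1]; k=min(800/im.shape[1],600/im.shape[0]); k=int(k); print(o,k,x0,y0)
    cv2.imwrite('pics/c0%s.png'%o,cv2.resize(im,None,fx=k,fy=k,interpolation=cv2.INTER_CUBIC))
```

```text
a 4 270 140
b 4 130 180
c 6 225 165
d 4 130 240
```

View pics/c0a.png

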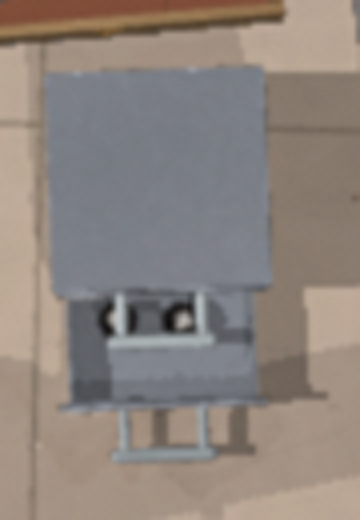

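View pics/c0b.png

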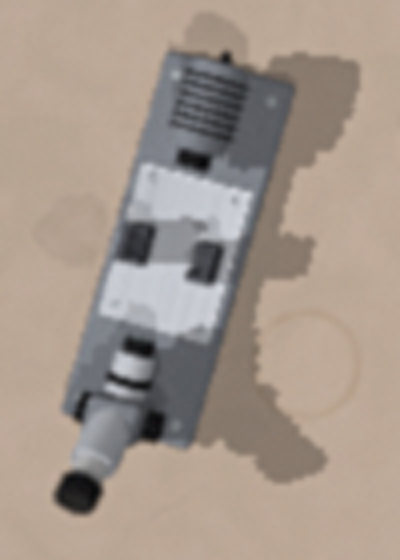

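View pics/c0c.png

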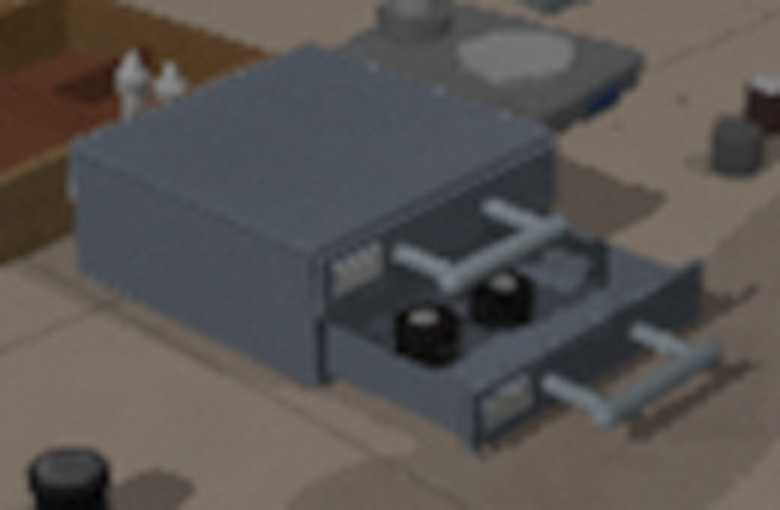

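View pics/c0d.png

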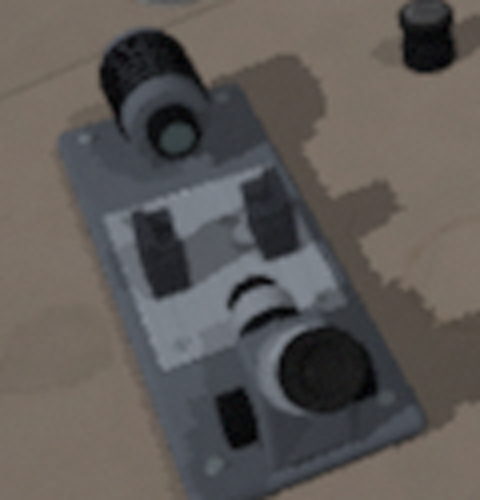

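```bash
cat >> h.py <<'E'
def px(o,k,c): return ((c[0]+.5)/k-.5+o[0],(c[1]+.5)/k-.5+o[1])
E
python3 - <<'E'
from h import *
np.set_printoptions(precision=4,suppress=True)
O=(270,140)
C=[ray('top0',px(O,4,c),.074)[:2] for c in [(45,70),(265,68),(271,289),(50,292)]]
print('cab',C,[np.linalg.norm(C[i]-C[i-1]) for i in range(4)],np.mean(C,0))
for a,b in((3,0),(2,1)): d=C[b]-C[a];print('xang',np.arctan2(d[1],d[0]))
for a,b in((1,0),(2,3)): d=C[b]-C[a];print('yang',np.arctan2(-d[0],d[1]))
for c,z in [((107,342),.054),((213,340),.054),((113,456),.022),((214,455),.022)]: print('handle',ray('top0',px(O,4,c),z))
O=(130,180)
for z in(.018,.012):
  V=[ray('top0',px(O,4,c),z)[:2] for c in [(170,50),(296,83),(185,447),(64,412)]]
  print('view',V,[np.linalg.norm(V[i]-V[i-1]) for i in range(4)],np.mean(V,0))
for a,b in((3,0),(2,1)): d=V[b]-V[a];print('xang',np.arctan2(d[1],d[0]))
for a,b in((1,0),(2,3)): d=V[b]-V[a];print('yang',np.arctan2(-d[0],d[1]))
# saddles dark mask
for fn,z in(('top0',.047),('scene0',.047)):
  im=load(fn)[3]; g=im.max(2)
  roi=(155,190,230,255) if fn=='top0' else (158,210,278,318)
  m=np.zeros_like(g); m[roi[2]:roi[3],roi[0]:roi[1]]=(g[roi[2]:roi[3],roi[0]:roi[1]]<75)
  n,l,st,ce=cv2.connectedComponentsWithStats(m)
  for i in range(1,n):
    if st[i,4]>15: print(fn,st[i],ce[i],ray(fn,ce[i],z))
E
```

```text
cab [array([ 0.7854, -0.0005]), array([ 0.7903, -0.1623]), array([ 0.6277, -0.1696]), array([ 0.6218, -0.008 ])] [np.float64(0.16377445470894267), np.float64(0.16188677758361303), np.float64(0.16279830859535066), np.float64(0.16172080555751744)] [ 0.7063 -0.0851]
xang 0.04591302213056695
xang 0.04497013692163697
yang 0.030114462447031608
yang 0.03613519399641512
handle [ 0.5865 -0.0507  0.054 ]
handle [ 0.5898 -0.1292  0.054 ]
handle [ 0.5011 -0.0575  0.022 ]
handle [ 0.5037 -0.1337  0.022 ]
view [array([0.6795, 0.3313]), array([0.6563, 0.2339]), array([0.3782, 0.3095]), array([0.4023, 0.4025])] [np.float64(0.28621229524410663), np.float64(0.10014329357611755), np.float64(0.2882463896492608), np.float64(0.09606609774052378)] [0.5291 0.3193]
view [array([0.68  , 0.3328]), array([0.6567, 0.235 ]), array([0.3775, 0.3109]), array([0.4016, 0.4043])] [np.float64(0.28736744881244575), np.float64(0.10054747216956691), np.float64(0.28940975282791215), np.float64(0.09645382076097171)] [0.529  0.3207]
xang -0.2514167282987756
xang -0.2655058086307615
yang -0.2333197166154625
yang -0.2534287888537702
top0 [160 236   9  10  57] [164.0877 240.2807] [0.5324 0.3432 0.047 ]
top0 [181 241   5   9  22] [182.9545 244.8636] [0.52   0.2863 0.047 ]
scene0 [164 278  17   5  45] [171.2    279.2222] [0.5743 0.3145 0.047 ]
scene0 [182 278   9   3  17] [185.3529 278.6471] [0.5559 0.2928 0.047 ]
scene0 [191 278  19  27 272] [198.8566 292.8971] [0.4991 0.2969 0.047 ]
scene0 [163 293  15  22 218] [169.922  302.9587] [0.5121 0.3515 0.047 ]
scene0 [187 309  12   8  31] [191.5806 311.3548] [0.4645 0.3341 0.047 ]
```

The two views agree on these values:

| Item | Position (m) | Yaw (rad) |
|---|---|---|
| Cabinet | ≈ (0.706, −0.085) | ≈ 0.04 |
| Lower handle | ≈ (0.502, −0.096), about 86 mm out | – |
| Upper handle | ≈ (0.588, −0.090) | – |
| Viewer | ≈ (0.527, 0.317) | ≈ −0.25 |

Next I'll go in front of the lower handle with the fingers shut and the jaw axis along the cabinet's y.

```bash
cat >> h.py <<'E'
np.set_printoptions(precision=4,suppress=True)
def plan(*targets):
    s=ctrl.get_state(); p=np.array(s['position']); Rm=Ro.from_rotvec(s['tool_rot']).as_matrix()
    yaw=np.arctan2(Rm[1,0],Rm[0,0]); print('t',s['time'],'pos',p,'yaw',yaw,'tilt',Rm[2,:2],'grip',s['grip_width'],'F',s['ft_force'])
    for x,y,z,w in targets:
        d=(w-yaw+np.pi)%(2*np.pi)-np.pi
        print(Rm.T@(np.array([x,y,z])-p)/.3, -d/np.pi)
E
python3 -c "
from h import *
plan((.45,-.098,.20,-1.531),(.46,-.097,.03,-1.531))"
```

```text
t 0.1 pos [ 0.2005 -0.6178  0.2356] yaw -1.2569729795067932 tilt [-0.0017  0.0001] grip 0.9976618995156603 F [ 0.1377  1.3231 -0.021 ]
[-1.3911 -1.3261  0.1209] 0.08722550970447583
[-1.3831 -1.3589  0.6875] 0.08722550970447583
```

Emit:
drive_tool:
  rows:
    - [[-0.07,-0.07,0.0,0.02,255],[-0.2,-0.2,0.02,0.05,255],[-0.35,-0.34,0.04,0.087,255],[-0.5,-0.48,0.05,0.087,255],[-0.65,-0.63,0.06,0.087,255],[-0.75,-0.72,0.07,0.087,255],[-0.82,-0.8,0.08,0.087,255],[-0.82,-0.8,0.08,0.087,255]]
  grip_force: 30

```text
time: 1.1
position: [0.3541, -0.3076, 0.2122]
tool_rot: [-2.271, 2.17, 0.001]
ft_force: [-1.0, -0.4, -1.3]
grip_width: 0.17
```

```bash
python3 -c "
from h import *
plan((.45,-.098,.15,-1.531),(.46,-.097,.03,-1.531))"
```

```text
t 1.1 pos [ 0.3541 -0.3076  0.2122] yaw -1.5251573270378749 tilt [-0.0006  0.0003] grip 0.16961721671451813 F [-0.9851 -0.3588 -1.2898]
[-0.6834 -0.3511  0.2077] 0.0018597805655831325
[-0.6849 -0.3847  0.6077] 0.0018597805655831325
```

Emit:
drive_tool:
  rows:
    - [[-0.15,-0.08,0.05,0,255],[-0.35,-0.18,0.1,0,255],[-0.52,-0.27,0.15,0,255],[-0.64,-0.34,0.2,0,255],[-0.684,-0.37,0.25,0,255],[-0.684,-0.37,0.38,0,255],[-0.684,-0.37,0.5,0,255],[-0.684,-0.37,0.58,0,255],[-0.684,-0.37,0.608,0,255],[-0.684,-0.37,0.608,0,255]]

```text
time: 2.35
position: [0.4554, -0.1013, 0.03]
tool_rot: [2.265, -2.177, -0.001]
ft_force: [-0.3, 1.0, -0.1]
grip_width: 0.002
```

```bash
python3 -c "
from h import *
plan((.475,-.097,.03,-1.531),(.572,-.0927,.03,-1.531));snap('scene','scene1');snap('top','top1')"
```

```text
t 2.35 pos [ 0.4554 -0.1013  0.03  ] yaw -1.5311772080668427 tilt [-0.0002  0.0006] grip 0.0016997835078224521 F [-0.2654  0.968  -0.0911]
[-0.0117 -0.0657  0.    ] -5.6407079587561446e-05
[-0.0132 -0.3894 -0.0002] -5.6407079587561446e-05
```

View pics/scene1.png

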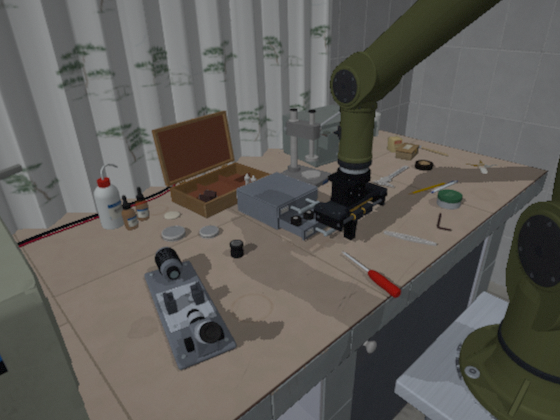

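The scene view shows the shut fingers at about (350,228), just in front of the lower handle at (330,230). Now I'll push it home.

Emit:
drive_tool:
  rows:
    - [[-0.012,-0.04,0,0,255],[-0.012,-0.08,0,0,255],[-0.012,-0.12,0,0,255],[-0.012,-0.16,0,0,255],[-0.012,-0.2,0,0,255],[-0.012,-0.24,0,0,255],[-0.012,-0.28,0,0,255],[-0.012,-0.31,0,0,255],[-0.012,-0.33,0,0,255],[-0.012,-0.35,0,0,255],[-0.012,-0.36,0,0,255],[-0.012,-0.36,0,0,255]]

```text
time: 3.95
position: [0.5641, -0.0932, 0.0305]
tool_rot: [-2.265, 2.176, -0.002]
ft_force: [-0.5, -0.1, 0.6]
grip_width: 0.008
```

Emit:
drive_tool:
  rows:
    - [[0,-0.01,0,0,255],[0,-0.02,0,0,255],[0,-0.02,0,0,255]]

```text
time: 4.32
position: [0.5696, -0.0927, 0.0302]
tool_rot: [-2.266, 2.176, -0.001]
ft_force: [0.3, -0.5, -0.4]
grip_width: 0.002
```

```bash
python3 -c "
from h import *
plan();snap('scene','scene2');d=snap('top','top2')
im=d['img'][140:270,270:360];cv2.imwrite('pics/c2.png',cv2.resize(im,None,fx=4,fy=4,interpolation=cv2.INTER_CUBIC))
im=load('scene2')[3][165:250,225:370];cv2.imwrite('pics/c2s.png',cv2.resize(im,None,fx=5,fy=5,interpolation=cv2.INTER_CUBIC))"
```

```text
t 4.325 pos [ 0.5696 -0.0927  0.0302] yaw -1.5304495989616258 tilt [ 0.0002 -0.0003] grip 0.0023213932531221735 F [ 0.3338 -0.5302 -0.425 ]
```

View pics/c2s.png

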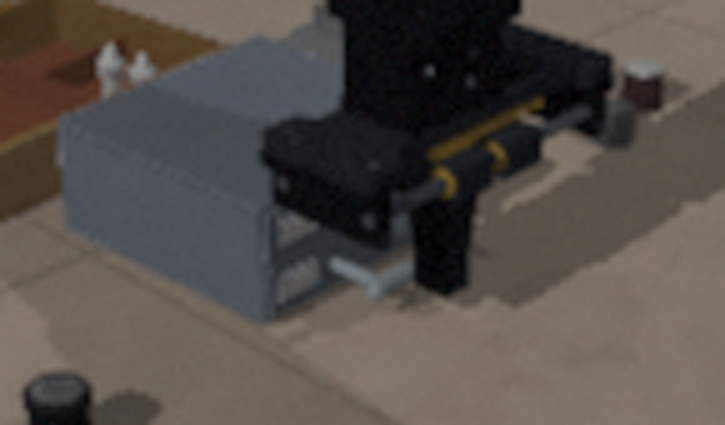

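The drawer is nearly shut, with the lower handle's end at (375,290) in the crop. I'll push on until the force rises.

Emit:
drive_tool:
  rows:
    - [[0,-0.01,0,0,255],[0,-0.02,0,0,255],[0,-0.02,0,0,255]]

```text
time: 4.8
position: [0.5701, -0.0925, 0.0297]
tool_rot: [2.259, -2.17, -0.012]
ft_force: [-15.7, -0.7, 14.0]
grip_width: 0.006
```

Emit:
drive_tool:
  rows:
    - [[0,0.02,0,0,255],[0,0.08,0,0,255],[0,0.15,-0.1,0,255],[0,0.15,-0.3,0,255],[0,0.15,-0.45,0,255],[0,0.15,-0.45,0,255]]

```text
time: 5.55
position: [0.5337, -0.0943, 0.1696]
tool_rot: [-2.263, 2.173, -0.014]
ft_force: [0.6, 0.4, -1.0]
grip_width: 0.005
```

```bash
python3 -c "
from h import *
plan();snap('scene','scene3');d=snap('top','top3')
im=d['img'][140:270,270:360];cv2.imwrite('pics/c3.png',cv2.resize(im,None,fx=4,fy=4,interpolation=cv2.INTER_CUBIC))
im=load('scene3')[3][165:250,225:370];cv2.imwrite('pics/c3s.png',cv2.resize(im,None,fx=5,fy=5,interpolation=cv2.INTER_CUBIC))"
```

```text
t 5.55 pos [ 0.5337 -0.0943  0.1696] yaw -1.5302771405955737 tilt [ 0.0031 -0.0092] grip 0.005294726326921788 F [ 0.5816  0.4425 -0.958 ]
```

View pics/c3s.png

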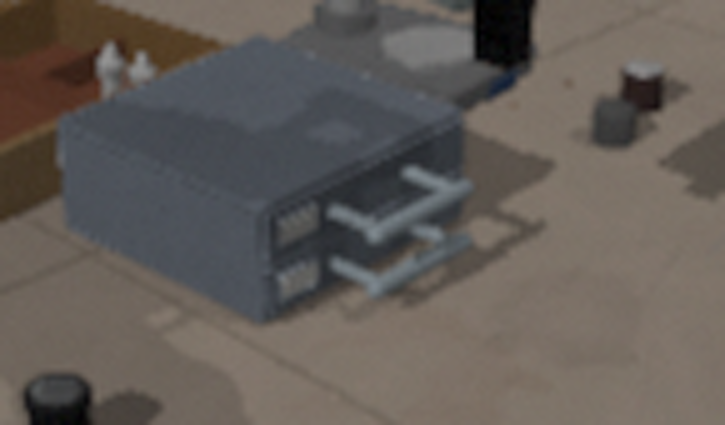

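View pics/c3.png

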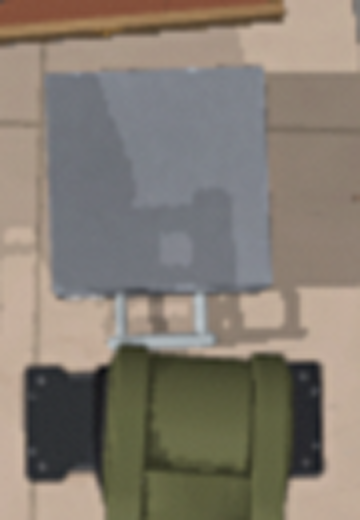

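The lower drawer's front looks flush, and the two handles line up at crop (375,235) and (375,290). I'll check the upper handle in both views.

```bash
python3 -c "
from h import *
for c,z in [((375,235),.054),((467,188),.054),((375,290),.022),((467,242),.022)]: print(ray('scene3',px((225,165),5,c),z))
for c,z in [((110,341),.054),((213,340),.054)]: print(ray('top3',px((270,140),4,c),z))
for X in [(.588,-.050,.054),(.590,-.130,.054)]: print((proj('top3',X)-(270,140))*4,(proj('scene3',X)-(225,165))*5)
plan((.608,-.090,.14,-1.531),(.608,-.090,.053,-1.531))
"
```

```text
[ 0.5848 -0.0609  0.054 ]
[ 0.5873 -0.133   0.054 ]
[ 0.5838 -0.06    0.022 ]
[ 0.5855 -0.1321  0.022 ]
[ 0.5873 -0.053   0.054 ]
[ 0.5898 -0.1292  0.054 ]
[104.5379 338.5151] [353.4649 238.0074]
[212.5332 338.2878] [457.4744 186.2063]
t 5.65 pos [ 0.5306 -0.0941  0.1653] yaw -1.530278540045417 tilt [ 0.0007 -0.0012] grip 0.007667435483146358 F [ 0.5101  0.399  -0.1218]
[-0.0033 -0.2581  0.0845] 0.00022964783602942565
[-0.0035 -0.2578  0.3745] 0.00022964783602942565
```

Emit:
drive_tool:
  rows:
    - [[0,-0.1,0.0,0,255],[0.005,-0.2,0.0,0,255],[0.008,-0.254,0.05,0,255],[0.008,-0.254,0.1,0,255],[0.008,-0.254,0.2,0,255],[0.008,-0.254,0.24,0,255],[0.008,-0.254,0.27,0,255],[0.008,-0.254,0.3,0,255],[0.008,-0.254,0.3,0,255]]

```text
time: 6.78
position: [0.6063, -0.0934, 0.0749]
tool_rot: [2.266, -2.176, -0.001]
ft_force: [-0.3, 0.0, -0.3]
grip_width: 0.005
```

```bash
python3 -c "
from h import *
plan((.607,-.093,.053,-1.531));snap('scene','scene4')
im=load('scene4')[3][165:250,225:370];cv2.imwrite('pics/c4s.png',cv2.resize(im,None,fx=5,fy=5,interpolation=cv2.INTER_CUBIC))"
```

```text
t 6.775 pos [ 0.6063 -0.0934  0.0749] yaw -1.5303606516113115 tilt [0.0001 0.0006] grip 0.004661173365857311 F [-0.2754  0.0453 -0.3354]
[-0.0014 -0.0024  0.0729] 0.00020351091283512352
```

View pics/c4s.png

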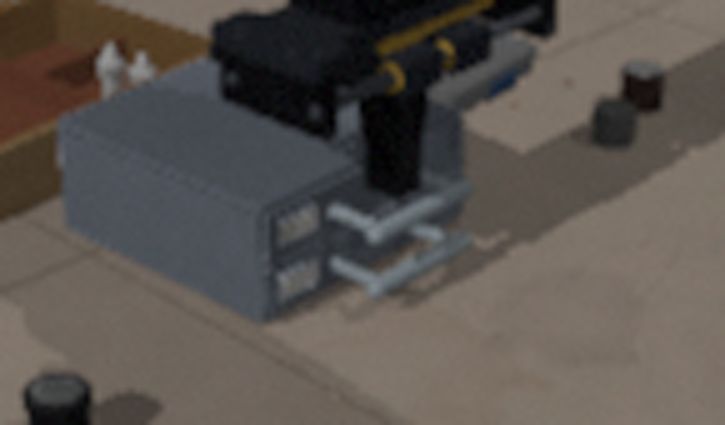

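The fingertips at (395,190) sit behind the upper bar, in the gap between its posts. I'll go down and pull.

Emit:
drive_tool:
  rows:
    - [[0,0,0.03,0,255],[0,0,0.06,0,255],[0,0,0.073,0,255],[0,0.0,0.073,0,255],[0,0.03,0.073,0,255],[0,0.07,0.073,0,255],[0,0.11,0.073,0,255],[0,0.15,0.073,0,255],[0,0.19,0.073,0,255],[0,0.23,0.073,0,255],[0,0.27,0.073,0,255],[0,0.3,0.073,0,255],[0,0.32,0.073,0,255],[0,0.33,0.073,0,255],[0,0.34,0.073,0,255],[0,0.34,0.073,0,255]]

```text
time: 8.82
position: [0.5043, -0.0972, 0.0531]
tool_rot: [2.266, -2.176, -0.001]
ft_force: [0.1, -0.1, -0.4]
grip_width: 0.003
```

Emit:
drive_tool:
  rows:
    - [[0,0.01,0,0,255],[0,0.02,0,0,255],[0,0.025,0,0,255],[0,0.025,0,0,255]]

```text
time: 9.32
position: [0.5027, -0.0972, 0.0539]
tool_rot: [-2.26, 2.169, -0.013]
ft_force: [16.0, -0.2, -12.8]
grip_width: 0.005
```

At the stop: the force reads 16 N. I'll move toward the cabinet to unload, then go up and clear of the view.

Emit:
drive_tool:
  rows:
    - [[0,-0.03,0,0,200],[0,-0.03,-0.1,0,150],[0,-0.03,-0.25,0,50],[0.3,-0.03,-0.4,0,0],[0.6,-0.03,-0.45,0,0],[0.75,-0.03,-0.45,0,0],[0.75,-0.03,-0.45,0,0]]

```text
time: 10.2
position: [0.5141, -0.3251, 0.1883]
tool_rot: [2.263, -2.178, -0.002]
ft_force: [0.9, 1.2, -0.5]
grip_width: 0.716
```

```bash
python3 -c "
from h import *
plan();snap('scene','scene5');snap('top','top5')
im=load('scene5')[3][165:265,235:375];cv2.imwrite('pics/c5s.png',cv2.resize(im,None,fx=5,fy=5,interpolation=cv2.INTER_CUBIC))
im=load('top5')[3][200:275,265:365];cv2.imwrite('pics/c5.png',cv2.resize(im,None,fx=8,fy=8,interpolation=cv2.INTER_CUBIC))
"
```

```text
t 10.2 pos [ 0.5141 -0.3251  0.1883] yaw -1.5325784574264711 tilt [-0.      0.0017] grip 0.7159312009817667 F [ 0.8553  1.1576 -0.5269]
```

View pics/c5s.png

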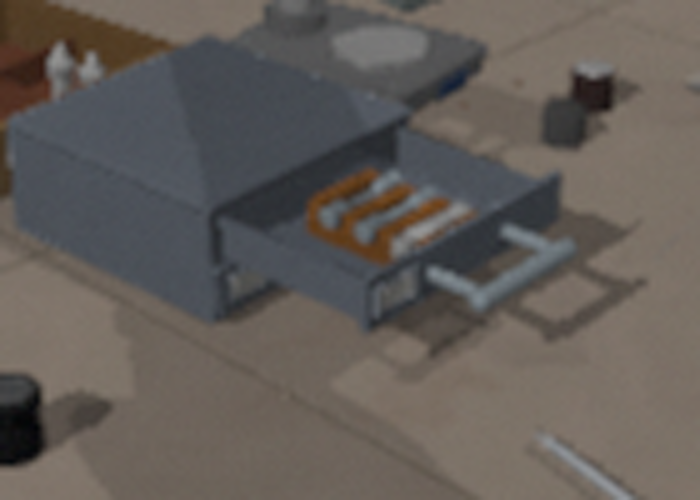

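View pics/c5.png

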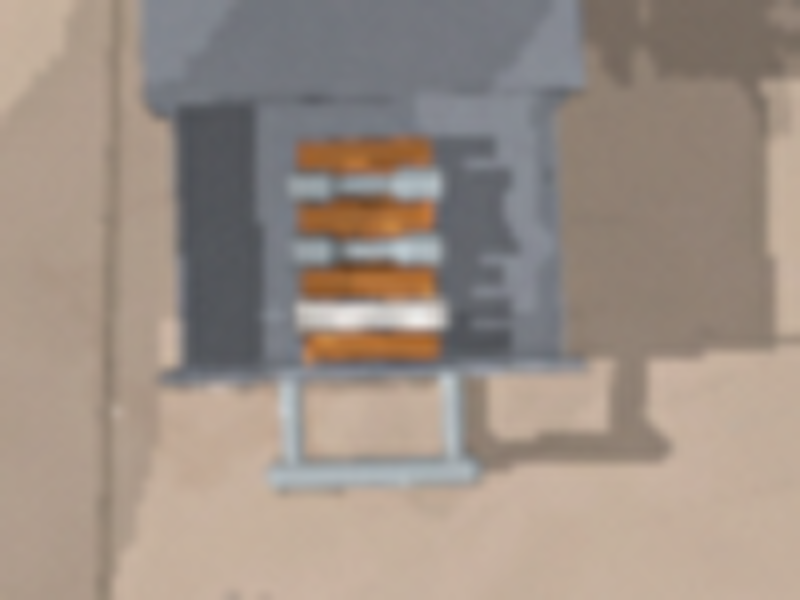

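In the top crop the square bar is the bright front piece, from (297,315) to (447,315), and the two waisted round pieces lie behind it. I'll measure it in both views.

Run:
```python
from h import *
for fn,roi in(('top5',(298,326,235,243)),('scene5',(310,332,203,222))):
    im=load(fn)[3]; k=8; x0,x1,y0,y1=roi
    b=cv2.resize(im[y0:y1,x0:x1],None,fx=k,fy=k,interpolation=cv2.INTER_CUBIC).min(2)
    m=(b>165).astype(np.uint8)
    n,l,st,ce=cv2.connectedComponentsWithStats(m); i=1+np.argmax(st[1:,4])
    pts=np.argwhere(l==i)[:,::-1]; r=cv2.minAreaRect(pts.astype(np.float32)); 
    W=np.array([ray(fn,px((x0,y0),k,p),.0625)[:2] for p in pts])
    c=W.mean(0); u,s,v=np.linalg.svd(W-c,full_matrices=False); d=v[0]*np.sign(v[0][1]); a=(W-c)@d; e=(W-c)@v[1]
    print(fn,st[i],'mean',c,'mid',c+d*(a.max()+a.min())/2+v[1]*(e.max()+e.min())/2,'len',np.ptp(a),'wid',np.ptp(e),'yaw',np.arctan2(-d[0],d[1]))
for c in[(160,375),(585,362)]: print('front',ray('top5',px((265,200),8,c),.0695))
print('handle',[ray('top5',px((265,200),8,c),.054) for c in((270,475),(478,468))])
```

```text
top5 [  33   24  147   24 3130] mean [ 0.5467 -0.0947] mid [ 0.5466 -0.094 ] len 0.05370804617233804 wid 0.008642150528010702 yaw 0.017959383598506254Traceback (most recent call last):
  File "<stdin>", line 6, in <module>
    return _wrapfunc(a, 'argmax', axis=axis, out=out, **kwds)
    return bound(*args, **kwds)
ValueError: attempt to get argmax of an empty sequence
```

Run:
```python
from h import *
for c in[(395,245),(468,208),(432,228)]: print('scene bar',ray('scene5',px((235,165),5,c),.0625))
print((proj('scene5',(.5466,-.094,.0625))-(235,165))*5+2)
for c in[(160,375),(585,362)]: print('front',ray('top5',px((265,200),8,c),.0695))
print('handle',[ray('top5',px((265,200),8,c),.054) for c in((270,475),(478,468))])
plan((.5465,-.0945,.15,-1.541),(.5465,-.0945,.067,-1.541))
```

```text
scene bar [ 0.5417 -0.0673  0.0625]
scene bar [ 0.5423 -0.1228  0.0625]
scene bar [ 0.5407 -0.0936  0.0625]
[423.983  223.8613]
front [ 0.523  -0.0174  0.0695]
front [ 0.5314 -0.1727  0.0695]
handle [array([ 0.4868, -0.0587,  0.054 ]), array([ 0.4912, -0.1354,  0.054 ])]
t 10.3 pos [ 0.5129 -0.3295  0.188 ] yaw -1.5398321949095368 tilt [0.0023 0.0018] grip 0.8081248437599349 F [ 0.0123  0.2419 -0.185 ]
[-0.7799 -0.1364  0.1246] 0.00037172390543023244
[-0.7806 -0.1369  0.4012] 0.00037172390543023244
```

Emit:
drive_tool:
  rows:
    - [[-0.15,-0.03,0.0,0,0],[-0.35,-0.08,0.0,0,0],[-0.55,-0.12,0.05,0,0],[-0.7,-0.129,0.1,0,0],[-0.779,-0.129,0.15,0,0],[-0.779,-0.129,0.25,0,0],[-0.779,-0.129,0.3,0,0],[-0.779,-0.129,0.3,0,0]]

```text
time: 11.3
position: [0.5432, -0.0871, 0.097]
tool_rot: [2.264, -2.175, -0.005]
ft_force: [-0.2, 0.7, 0.4]
grip_width: 1.0
```

```bash
python3 -c "
from h import *
plan((.544,-.095,.067,-1.535));snap('scene','scene6')
im=load('scene6')[3][165:265,235:375];cv2.imwrite('pics/c6s.png',cv2.resize(im,None,fx=5,fy=5,interpolation=cv2.INTER_CUBIC))
"
```

```text
t 11.3 pos [ 0.5432 -0.0871  0.097 ] yaw -1.5305953665725858 tilt [-0.0009  0.0033] grip 0.9995226377830114 F [-0.1586  0.7166  0.419 ]
[ 0.0264 -0.0018  0.1   ] 0.0014020383649615182
```

View pics/c6s.png

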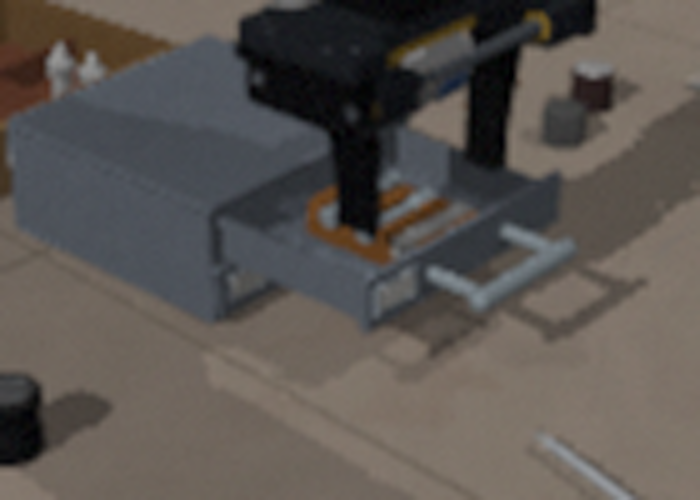

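Emit:
drive_tool:
  rows:
    - [[0.013,-0.002,0.0,0,0],[0.026,-0.002,0.02,0,0],[0.026,-0.002,0.05,0,0],[0.026,-0.002,0.08,0,0],[0.026,-0.002,0.1,0,0],[0.026,-0.002,0.1,0,0]]

```text
time: 12.1
position: [0.5449, -0.0947, 0.0674]
tool_rot: [2.266, -2.175, -0.002]
ft_force: [0.4, 0.8, -0.0]
grip_width: 1.0
```

```bash
python3 -c "
from h import *
plan((.544,-.095,.067,-1.535));snap('scene','scene7');snap('top','top7')
im=load('scene7')[3][165:265,235:375];cv2.imwrite('pics/c7s.png',cv2.resize(im,None,fx=5,fy=5,interpolation=cv2.INTER_CUBIC))
"
```

```text
t 12.1 pos [ 0.5449 -0.0947  0.0674] yaw -1.5299815157223815 tilt [-0.0005  0.0014] grip 1.0003572271833976 F [ 0.4396  0.7785 -0.0387]
[0.0009 0.003  0.0015] 0.0015974331592239323
```

View pics/c7s.png

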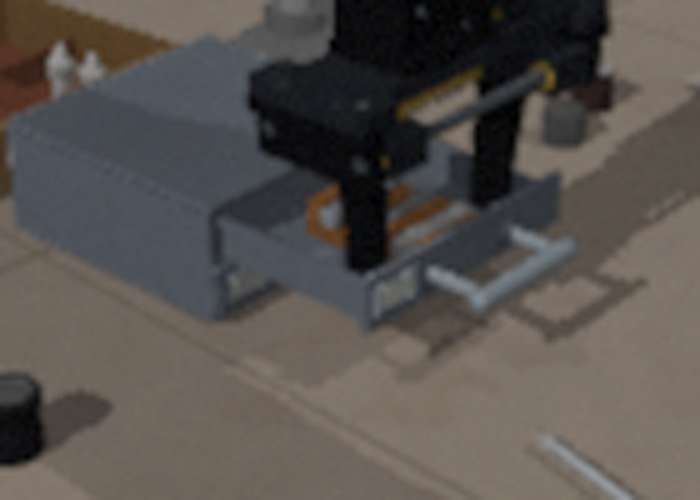

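The fingers straddle the bar, with its ends between them. I'll close.

Emit:
drive_tool:
  rows:
    - [[0,0,0,0,60],[0,0,0,0,90],[0,0,0,0,110],[0,0,0,0,130],[0,0,0,0,130],[0,0,0,0,130]]
  grip_force: 25

```text
time: 12.95
position: [0.5454, -0.0951, 0.0683]
tool_rot: [2.266, -2.176, 0.0]
ft_force: [-0.2, 0.7, 0.4]
grip_width: 0.624
```

Emit:
drive_tool:
  rows:
    - [[0,0,-0.01,0,130],[0,0,-0.03,0,130],[0,0,-0.06,0,130],[0,0,-0.1,0,130],[0,0,-0.16,0,130],[0,0,-0.24,0,130],[0,0,-0.24,0,130]]

```text
time: 13.82
position: [0.5473, -0.0951, 0.1432]
tool_rot: [-2.264, 2.174, -0.007]
ft_force: [-0.2, 0.4, -0.1]
grip_width: 0.626
```

```bash
python3 -c "
from h import *
plan((.505,-.325,.14,-1.6),(.505,-.325,.03,-1.6));snap('scene','scene8')
im=load('scene8')[3][145:265,235:375];cv2.imwrite('pics/c8s.png',cv2.resize(im,None,fx=5,fy=5,interpolation=cv2.INTER_CUBIC))
"
```

```text
t 13.825 pos [ 0.5473 -0.0951  0.1432] yaw -1.5303244171511696 tilt [ 0.0017 -0.005 ] grip 0.6258884178359364 F [-0.2069  0.3611 -0.1416]
[0.76   0.1719 0.011 ] 0.022178426846400572
[0.7594 0.1737 0.3777] 0.022178426846400572
```

View pics/c8s.png

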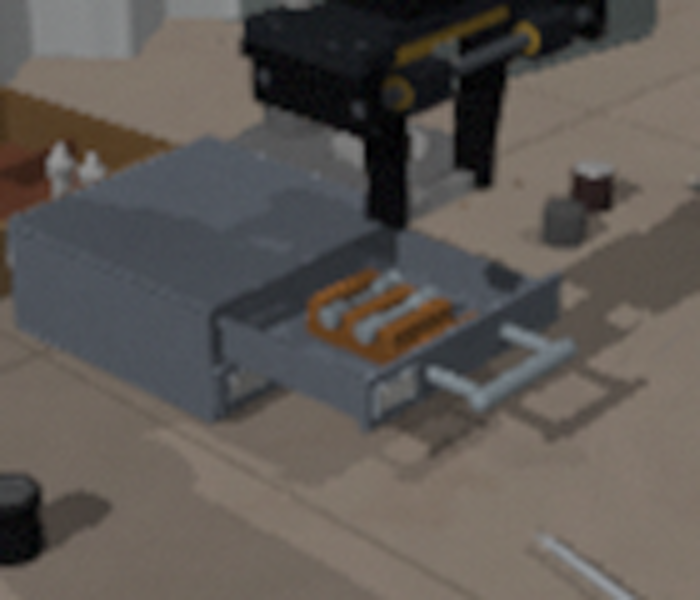

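The bar is held level between the tips, and the front groove is empty with both round pieces still in place. Now I'll go to the clear area.

Emit:
drive_tool:
  rows:
    - [[0.08,0.02,0,0,130],[0.22,0.05,0,0,130],[0.38,0.09,0,0,130],[0.54,0.12,0.0,0,130],[0.68,0.15,0.02,0,130],[0.75,0.17,0.08,0,130],[0.76,0.173,0.18,0,130],[0.76,0.173,0.28,0,130],[0.76,0.173,0.35,0,130],[0.76,0.173,0.38,0,130],[0.76,0.173,0.38,0,130],[0.76,0.173,0.38,0,130]]

```text
time: 15.38
position: [0.5037, -0.3252, 0.0274]
tool_rot: [-2.266, 2.176, -0.003]
ft_force: [-0.3, 0.2, 0.2]
grip_width: 0.625
```

```bash
python3 -c "
from h import *
plan((.505,-.325,.016,-1.53))
"
```

```text
t 15.375 pos [ 0.5037 -0.3252  0.0274] yaw -1.5300689503550018 tilt [ 0.0013 -0.0017] grip 0.6253228889253812 F [-0.2936  0.1634  0.2381]
[-0.0005 -0.0043  0.0379] -2.1947579652872232e-05
```

Emit:
drive_tool:
  rows:
    - [[0,0,0.012,0,130],[0,0,0.024,0,130],[0,0,0.03,0,130],[0,0,0.034,0,130],[0,0,0.034,0,130]]

```text
time: 16.0
position: [0.5028, -0.3249, 0.016]
tool_rot: [2.266, -2.176, 0.0]
ft_force: [1.1, 0.0, -2.1]
grip_width: 0.626
```

Emit:
drive_tool:
  rows:
    - [[0,0,0.002,0,130],[0,0,0.004,0,130],[0,0,0.004,0,130]]

```text
time: 16.38
position: [0.5029, -0.3249, 0.0158]
tool_rot: [2.266, -2.176, 0.0]
ft_force: [-1.7, 1.6, 6.1]
grip_width: 0.628
```

The bar is on the table: 6 N upward at TCP height 0.0158. I'll release, go up and look.

Emit:
drive_tool:
  rows:
    - [[0,0,-0.002,0,125],[0,0,-0.003,0,90],[0,0,-0.003,0,60],[0,0,-0.003,0,50],[0,0,-0.003,0,50],[0,0,-0.05,0,50],[0,0,-0.2,0,50],[0,0,-0.35,0,50],[0.0,0.0,-0.5,0,50],[0.0,0.0,-0.5,0,50]]

```text
time: 17.62
position: [0.5056, -0.3262, 0.1706]
tool_rot: [-2.265, 2.175, -0.015]
ft_force: [-0.3, 0.5, -0.4]
grip_width: 0.802
```

```bash
python3 -c "
from h import *
plan();snap('scene','scene9');snap('top','top9')
im=load('scene9')[3][185:265,335:445];cv2.imwrite('pics/c9s.png',cv2.resize(im,None,fx=6,fy=6,interpolation=cv2.INTER_CUBIC))
im=load('top9')[3][220:285,330:430];cv2.imwrite('pics/c9.png',cv2.resize(im,None,fx=8,fy=8,interpolation=cv2.INTER_CUBIC))
"
```

```text
t 17.625 pos [ 0.5056 -0.3262  0.1706] yaw -1.5301931858012374 tilt [ 0.0061 -0.0076] grip 0.8019701723668469 F [-0.2956  0.4629 -0.3954]
```

View pics/c9s.png

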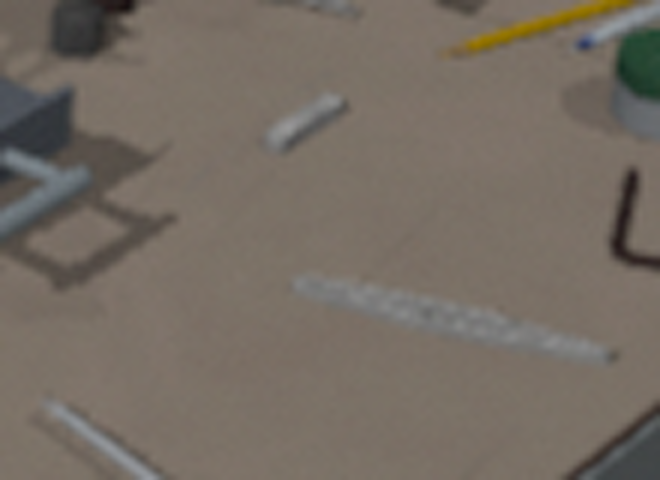

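View pics/c9.png

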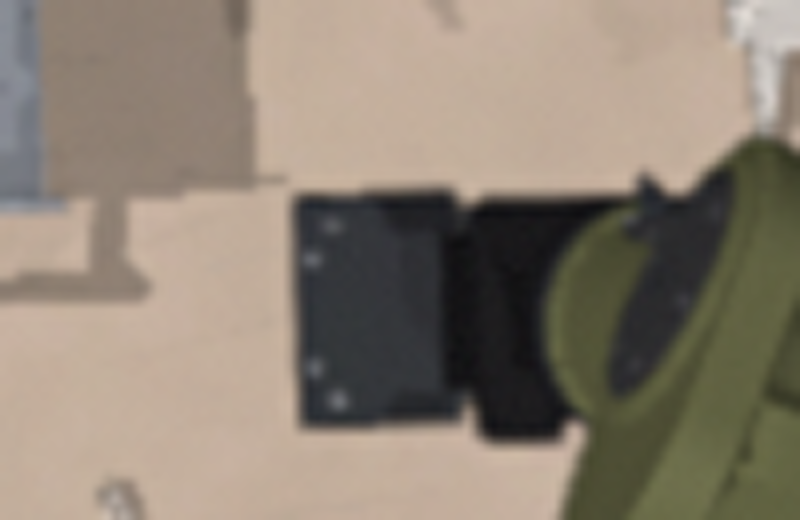

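The scene crop shows the bar lying flat from (270,140) to (345,103). I'll turn the jaws across it.

Emit:
drive_tool:
  rows:
    - [[0,0,0,-0.05,80],[0,0,0,-0.1,110],[0,0,0,-0.15,130],[0,0,0,-0.2,140],[0,0,0,-0.25,140],[0,0,0,-0.3,140],[0,0,0,-0.35,140],[0,0,0,-0.4,140],[0,0,0,-0.45,140],[0,0,0,-0.5,140],[0,0,0,-0.5,140],[0,0,0,-0.5,140]]

```text
time: 19.23
position: [0.5023, -0.3246, 0.1641]
tool_rot: [-3.14, -0.06, 0.002]
ft_force: [0.2, 0.2, 0.6]
grip_width: 0.454
```

Run:
```python
from h import *
for c in [(275,140),(340,105),(268,133),(345,100)]: print(ray('scene9',px((335,185),6,c),.008))
snap('top','top10');im=load('top10')[3][220:285,330:430];cv2.imwrite('pics/c10.png',cv2.resize(im,None,fx=8,fy=8,interpolation=cv2.INTER_CUBIC))
print(ctrl.get_state()['joint_positions'])
plan((.503,-.325,.05,.041),(.503,-.325,.0165,.041))
```

```text
[ 0.4988 -0.298   0.008 ]
[ 0.4979 -0.35    0.008 ]
[ 0.5052 -0.3015  0.008 ]
[ 0.4992 -0.3562  0.008 ]
[ 1.0828  0.3267 -0.6663  1.6584  0.2118  1.231   0.4094]
t 19.275 pos [ 0.5025 -0.3247  0.1643] yaw 0.03845764623791611 tilt [-0.0007 -0.0006] grip 0.44864043119020913 F [ 0.0906  0.1616 -0.9417]
[0.002  0.0013 0.3811] -0.0008092563366477854
[0.0021 0.0013 0.4928] -0.0008092563366477854
```

View pics/c10.png

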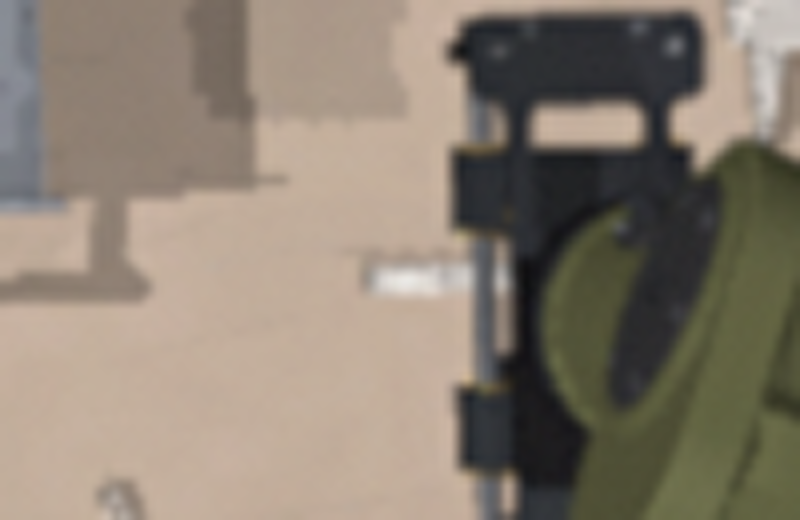

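Run:
```python
from h import *
print(ray('top10',px((330,220),8,(366,278)),.008),ray('top10',px((330,220),8,(468,276)),.01))
```

```text
[ 0.5041 -0.2934  0.008 ] [ 0.5058 -0.3317  0.01  ]
```

Both views put the bar's centre at about y = −0.325, the same as the end grip implies. I'll go down and grip across the middle.

Emit:
drive_tool:
  rows:
    - [[0,0,0.1,0,140],[0,0,0.22,0,140],[0,0,0.34,0,140],[0,0,0.42,0,140],[0,0,0.46,0,140],[0.002,0.001,0.48,0,140],[0.002,0.001,0.49,0,140],[0.002,0.001,0.49,0,140],[0.002,0.001,0.49,0,140]]

```text
time: 20.4
position: [0.5038, -0.3255, 0.0186]
tool_rot: [3.14, 0.063, 0.001]
ft_force: [-0.4, -0.4, 0.2]
grip_width: 0.452
```

Run:
```python
from h import *
plan((.503,-.325,.0165,.041))
```

```text
t 20.4 pos [ 0.5038 -0.3255  0.0186] yaw 0.040322805198527205 tilt [0.0009 0.0009] grip 0.4515355436389207 F [-0.3919 -0.4265  0.1894]
[-0.0026 -0.0017  0.0069] -0.00021555780018105185
```

Emit:
drive_tool:
  rows:
    - [[0,-0.002,0.005,0,160],[0,-0.002,0.005,0,200],[0,-0.002,0.005,0,230],[0,-0.002,0.005,0,245],[0,-0.002,0.005,0,245],[0,-0.002,0.005,0,245],[0,-0.002,0.005,0,245]]
  grip_force: 20

```text
time: 21.28
position: [0.5033, -0.3246, 0.0164]
tool_rot: [3.141, 0.064, -0.0]
ft_force: [-0.8, -0.4, 0.6]
grip_width: 0.115
```

Run:
```python
from h import *
plan()
```

```text
t 21.275 pos [ 0.5033 -0.3246  0.0164] yaw 0.04051990299364586 tilt [-0.0001  0.0001] grip 0.11540820829311815 F [-0.7944 -0.4315  0.5665]
```

The bar is gripped, with an opening of 0.115 or 10 mm. While I lift it, I'll measure the nest more closely in zoomed views.

Emit:
drive_tool:
  rows:
    - [[0,0,-0.02,0,245],[0,0,-0.08,0,245],[0,0,-0.2,0,245],[0,0,-0.35,0,245],[0,0,-0.45,0,245],[0,0,-0.45,0,245]]

```text
time: 22.02
position: [0.5055, -0.3254, 0.1555]
tool_rot: [3.136, 0.064, 0.009]
ft_force: [0.5, -0.2, -0.5]
grip_width: 0.112
```

Run:
```python
from h import *
plan();snap('scene','scene11');snap('top','top11')
im=load('scene11')[3][275:330,150:220];cv2.imwrite('pics/c11s.png',cv2.resize(im,None,fx=10,fy=10,interpolation=cv2.INTER_CUBIC))
im=load('top11')[3][215:270,140:215];cv2.imwrite('pics/c11.png',cv2.resize(im,None,fx=10,fy=10,interpolation=cv2.INTER_CUBIC))
im=load('scene11')[3][185:265,335:445];cv2.imwrite('pics/c11g.png',cv2.resize(im,None,fx=6,fy=6,interpolation=cv2.INTER_CUBIC))
```

```text
t 22.025 pos [ 0.5055 -0.3254  0.1555] yaw 0.04068757143336008 tilt [0.0053 0.0047] grip 0.11157731607753942 F [ 0.4617 -0.2046 -0.4894]
```

View pics/c11.png

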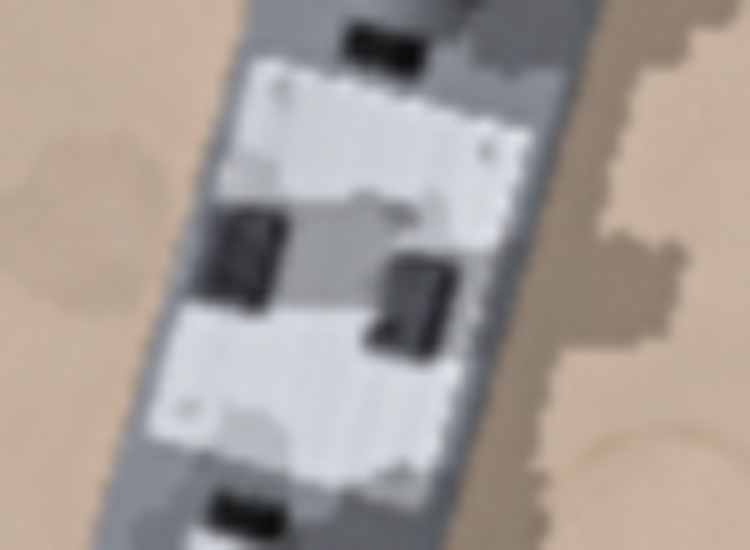

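View pics/c11s.png

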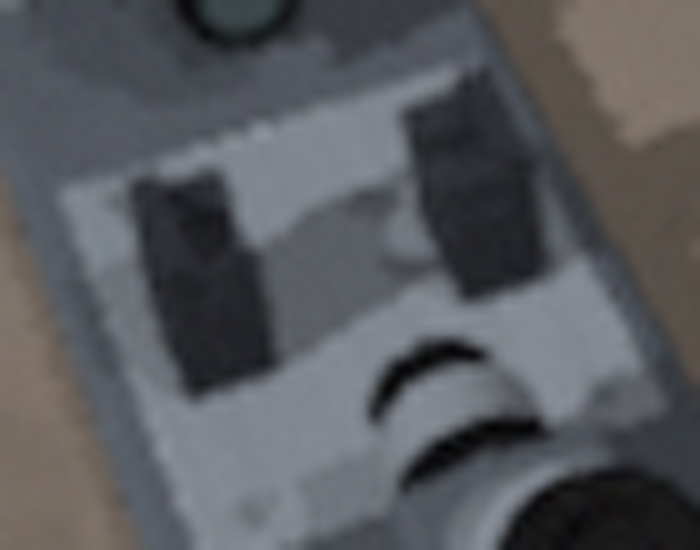

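View pics/c11g.png

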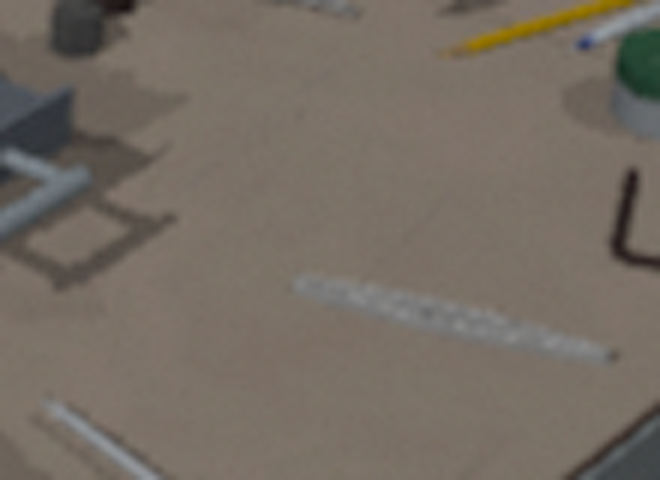

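Run:
```python
from h import *
T=lambda c,z:ray('top11',px((140,215),10,c),z); S=lambda c,z:ray('scene11',px((150,275),10,c),z)
P=[T(c,.018) for c in[(258,58),(535,128),(425,510),(145,432)]]
print('plate',[p[:2] for p in P],np.mean(P,0),[np.linalg.norm(P[i]-P[i-1]) for i in range(4)])
for a,b in((3,0),(2,1)): d=P[b]-P[a];print('xang',np.arctan2(d[1],d[0]))
for a,b in((1,0),(2,3)): d=P[b]-P[a];print('yang',np.arctan2(-d[0],d[1]))
q=[S((62,188),.018),S((665,410),.018)];print('scene plate diag',q,np.mean(q,0))
a,b=T((385,50),.046),T((248,515),.046); print('axis',a,b,(a+b)/2,np.linalg.norm(a-b),np.arctan2(*(a-b)[[1,0]]))
a,b=T((243,257),.046),T((415,307),.046); print('sad',a,b,(a+b)/2,np.linalg.norm(a-b),np.arctan2(-(a-b)[0],(a-b)[1]))
# prediction of saddle corners for hypothesised nest
for th,cx,cy in[(-.25,.526,.318)]:
  ex=np.array([np.cos(th),np.sin(th)]);ey=np.array([-ex[1],ex[0]])
  for sy in(1,-1):
    for z in(.050,.046):
      for x in(-10,10):
       for y in (18,36):
        X=np.append(np.array([cx,cy])+ex*x/1e3+ey*sy*y/1e3,z)
        print(sy,z,x,y,((proj('top11',X)-(140,215))*10+4.5).round(),((proj('scene11',X)-(150,275))*10+4.5).round())
```

```text
plate [array([0.5926, 0.3491]), array([0.5732, 0.2636]), array([0.4565, 0.2933]), array([0.4781, 0.3796])] [0.5251 0.3214 0.018 ] [np.float64(0.11853506155041776), np.float64(0.08764488362292314), np.float64(0.12043733046266154), np.float64(0.08887386702349259)]
xang -0.26018874783626633
xang -0.2495717051265745
yang -0.22324218242094476
yang -0.24508857523272704
scene plate diag [array([0.5914, 0.3451, 0.018 ]), array([0.4526, 0.2925, 0.018 ])] [0.522  0.3188 0.018 ]
axis [0.5953 0.3037 0.046 ] [0.4557 0.34   0.046 ] [0.5255 0.3219 0.046 ] 0.1442042443853416 -0.25428749253857713
sad [0.5324 0.3442 0.046 ] [0.5187 0.2921 0.046 ] [0.5256 0.3182 0.046 ] 0.05383873655480218 -0.25722976778000506
1 0.05 -10 18 [259. 297.] [243. 216.]
1 0.05 -10 36 [201. 281.] [148. 247.]
1 0.05 10 18 [278. 232.] [216. 156.]
1 0.05 10 36 [220. 216.] [123. 186.]
1 0.046 -10 18 [263. 297.] [246. 232.]
1 0.046 -10 36 [205. 280.] [152. 264.]
1 0.046 10 18 [281. 232.] [219. 172.]
1 0.046 10 36 [224. 216.] [126. 202.]
-1 0.05 -10 18 [375. 330.] [428. 154.]
-1 0.05 -10 36 [433. 346.] [518. 125.]
-1 0.05 10 18 [394. 265.] [398.  97.]
-1 0.05 10 36 [451. 281.] [486.  68.]
-1 0.046 -10 18 [378. 329.] [431. 171.]
-1 0.046 -10 36 [436. 346.] [520. 141.]
-1 0.046 10 18 [397. 265.] [400. 113.]
-1 0.046 10 36 [454. 281.] [488.  84.]
```

Run:
```python
from h import *
plan((.505,-.06,.16,.041),(.5237,.3185,.16,-.251))
```

```text
t 22.125 pos [ 0.5033 -0.3245  0.1517] yaw 0.04055173918609233 tilt [0.0002 0.0007] grip 0.11271624238505297 F [-0.2313  0.212  -0.4617]
[ 0.0415 -0.8808 -0.0282] -0.0001426858486556478
[ 0.155  -2.1389 -0.0291] 0.09280380091701132
```

Emit:
drive_tool:
  rows:
    - [[0,-0.06,-0.03,0,245],[0.01,-0.17,-0.03,0,245],[0.02,-0.32,-0.03,0,245],[0.03,-0.48,-0.03,0,245],[0.03,-0.64,-0.03,0,245],[0.04,-0.8,-0.03,0,245],[0.04,-0.92,-0.03,0,245],[0.04,-1.0,-0.03,0,245],[0.04,-1.0,-0.03,0,245]]

```text
time: 23.25
position: [0.5021, -0.0209, 0.16]
tool_rot: [-3.14, -0.072, 0.002]
ft_force: [0.4, -0.7, -1.1]
grip_width: 0.115
```

Emit:
drive_tool:
  rows:
    - [[0.0,-0.06,0,0.01,245],[0.01,-0.17,0,0.02,245],[0.03,-0.32,0,0.04,245],[0.05,-0.48,0,0.06,245],[0.07,-0.64,0,0.08,245],[0.09,-0.78,0,0.093,245],[0.1,-0.86,0,0.093,245],[0.1,-0.9,0,0.093,245],[0.1,-0.9,0,0.093,245]]

```text
time: 24.38
position: [0.5219, 0.2464, 0.1599]
tool_rot: [3.116, -0.393, -0.001]
ft_force: [0.1, -0.2, 0.3]
grip_width: 0.114
```

Run:
```python
from h import *
plan((.5237,.3185,.12,-.251),(.5237,.3185,.073,-.251))
```

```text
t 24.375 pos [0.5219 0.2464 0.1599] yaw -0.25108371114298095 tilt [-0.0008  0.0008] grip 0.11351171793046526 F [ 0.11   -0.2006  0.3058]
[-0.0538 -0.2342  0.1328] -2.6646084394597852e-05
[-0.0537 -0.2344  0.2895] -2.6646084394597852e-05
```

Emit:
drive_tool:
  rows:
    - [[-0.02,-0.1,0,0,245],[-0.05,-0.2,0.0,0,245],[-0.054,-0.234,0.05,0,245],[-0.054,-0.234,0.13,0,245],[-0.054,-0.234,0.2,0,245],[-0.054,-0.234,0.26,0,245],[-0.054,-0.234,0.28,0,245],[-0.054,-0.234,0.28,0,245],[-0.054,-0.234,0.28,0,245]]

```text
time: 25.5
position: [0.5245, 0.3192, 0.0772]
tool_rot: [-3.116, 0.394, -0.002]
ft_force: [-0.3, -1.1, -0.5]
grip_width: 0.111
```

Run:
```python
from h import *
plan((.5237,.3185,.073,-.251));snap('scene','scene12');snap('top','top12')
im=load('scene12')[3][260:330,140:230];cv2.imwrite('pics/c12s.png',cv2.resize(im,None,fx=8,fy=8,interpolation=cv2.INTER_CUBIC))
im=load('top12')[3][200:290,120:240];cv2.imwrite('pics/c12.png',cv2.resize(im,None,fx=6,fy=6,interpolation=cv2.INTER_CUBIC))
```

```text
t 25.5 pos [0.5245 0.3192 0.0772] yaw -0.25155798569780136 tilt [ 0.0011 -0.001 ] grip 0.11053963621239712 F [-0.2674 -1.1358 -0.5384]
[-0.0022  0.0028  0.0139] -0.00017761236395931476
```

View pics/c12s.png

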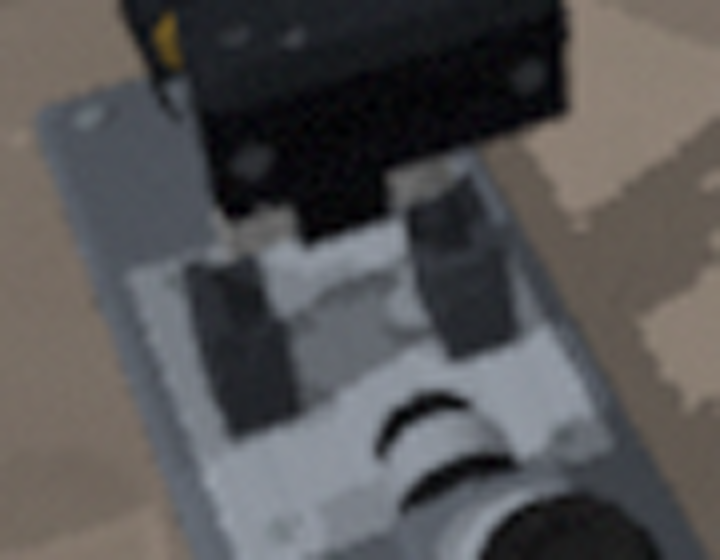

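View pics/c12.png

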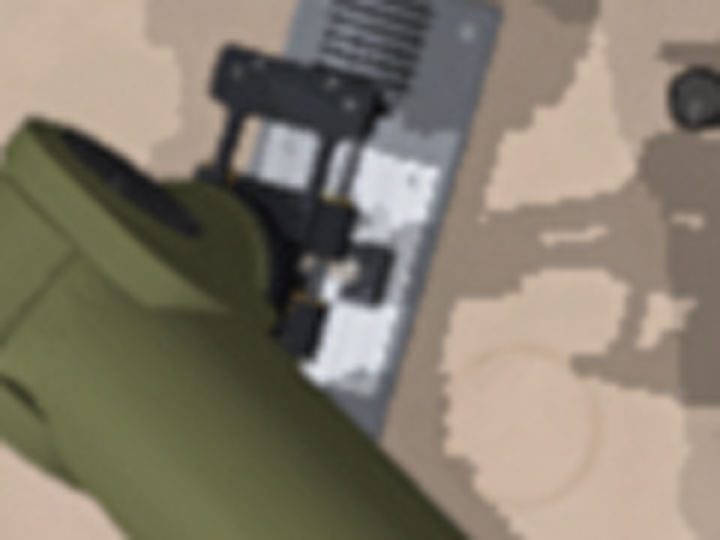

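```bash
python3 - <<'E'
from h import *
def P(fn,o,k,X): return ((proj(fn,X)-o)*k+(k-1)/2).round()
th=-.2515; ex=np.array([np.cos(th),np.sin(th)]);ey=np.array([-ex[1],ex[0]])
c=np.array([.5245,.3192]);zb=.0772-.0164
print('bar pred')
for x in(-5,5):
  for y in(-27.5,27.5):
    for z in(zb,zb+.01):
      X=np.append(c+ex*x/1e3+ey*y/1e3,z); print(x,y,round(z,4),P('scene12',(140,260),8,X),P('top12',(120,200),6,X))
# local px/mm
X0=np.append(c,.05)
for d in((1,0),(0,1)):
  X1=np.append(c+(ex*d[0]+ey*d[1])*1e-3,.05); print('per mm',d,P('scene12',(140,260),80,X1)/10-P('scene12',(140,260),80,X0)/10,P('top12',(120,200),60,X1)/10-P('top12',(120,200),60,X0)/10)
c=np.array([.5237,.3185])
for y in (-36,-29.5,-18,18,29.5,36):
  for x in(-10,10):
   for z in(.046,.05):
    X=np.append(c+ex*x/1e3+ey*y/1e3,z); print(x,y,z,P('scene12',(140,260),8,X),P('top12',(120,200),6,X))
E
python3 - <<'E'
import sys; sys.path.insert(0,'.')
import os; os.chdir('.')
from h import *
im=load('scene12')[3][278:322,155:213];g=cv2.resize(im,None,fx=13,fy=13,interpolation=cv2.INTER_CUBIC).astype(float)
g=np.clip((g-20)*1.8,0,255).astype(np.uint8);cv2.imwrite('pics/c12z.png',g)
im=load('top12')[3][230:260,160:200];g=cv2.resize(im,None,fx=18,fy=18,interpolation=cv2.INTER_CUBIC)
cv2.imwrite('pics/c12t.png',g)
im=load('top0')[3][230:260,155:195];g=cv2.resize(im,None,fx=18,fy=18,interpolation=cv2.INTER_CUBIC).astype(float);g=np.clip((g-20)*1.5,0,255).astype(np.uint8)
cv2.imwrite('pics/c0t.png',g)
E
```

```text
bar pred
-5 -27.5 0.0608 [448. 189.] [358. 287.]
-5 -27.5 0.0708 [442. 156.] [354. 287.]
-5 27.5 0.0608 [221. 263.] [252. 256.]
-5 27.5 0.0708 [214. 229.] [246. 257.]
5 -27.5 0.0608 [435. 167.] [364. 267.]
5 -27.5 0.0708 [430. 134.] [359. 267.]
5 27.5 0.0608 [210. 239.] [257. 237.]
5 27.5 0.0708 [203. 205.] [252. 237.]
per mm (1, 0) [-1.1 -2.4] [ 0.6 -1.9]
per mm (0, 1) [-4.   1.3] [-1.9 -0.5]
-10 -36 0.046 [499. 238.] [380. 302.]
-10 -36 0.05 [498. 225.] [378. 302.]
10 -36 0.046 [474. 192.] [391. 263.]
10 -36 0.05 [472. 180.] [389. 263.]
-10 -29.5 0.046 [474. 247.] [367. 298.]
-10 -29.5 0.05 [472. 234.] [366. 299.]
10 -29.5 0.046 [449. 201.] [379. 260.]
10 -29.5 0.05 [447. 188.] [377. 260.]
-10 -18 0.046 [428. 262.] [345. 292.]
-10 -18 0.05 [426. 249.] [343. 292.]
10 -18 0.046 [403. 216.] [357. 253.]
10 -18 0.05 [401. 203.] [355. 253.]
-10 18 0.046 [280. 311.] [276. 272.]
-10 18 0.05 [277. 298.] [274. 272.]
10 18 0.046 [258. 263.] [288. 234.]
10 18 0.05 [256. 250.] [285. 234.]
-10 29.5 0.046 [232. 327.] [254. 266.]
-10 29.5 0.05 [229. 314.] [252. 266.]
10 29.5 0.046 [211. 278.] [265. 227.]
10 29.5 0.05 [208. 265.] [263. 227.]
-10 36 0.046 [204. 337.] [242. 262.]
-10 36 0.05 [201. 323.] [239. 263.]
10 36 0.046 [184. 287.] [253. 224.]
10 36 0.05 [181. 274.] [251. 224.]
```

View pics/c12z.png

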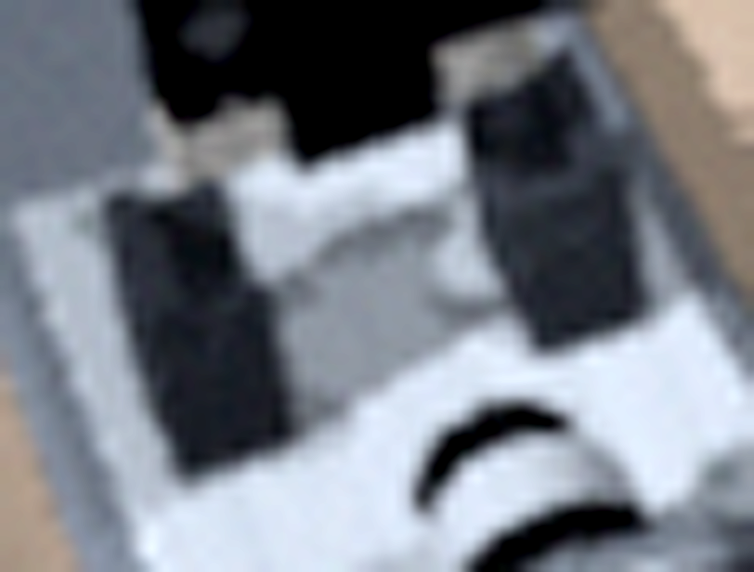

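View pics/c12t.png

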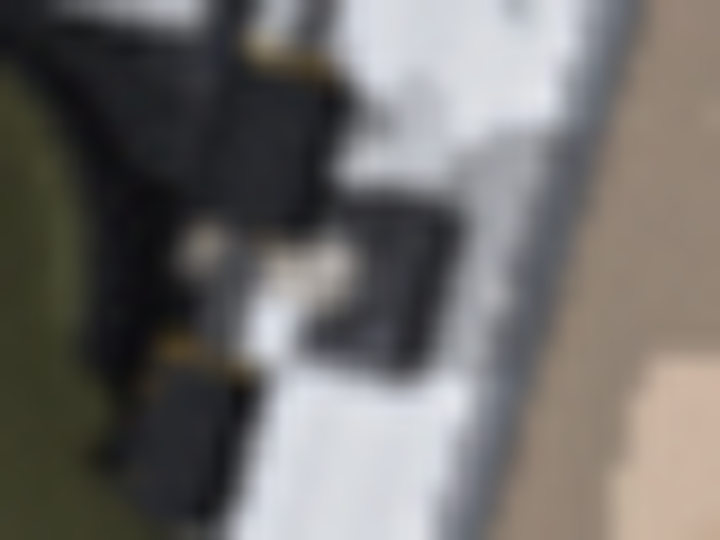

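View pics/c0t.png

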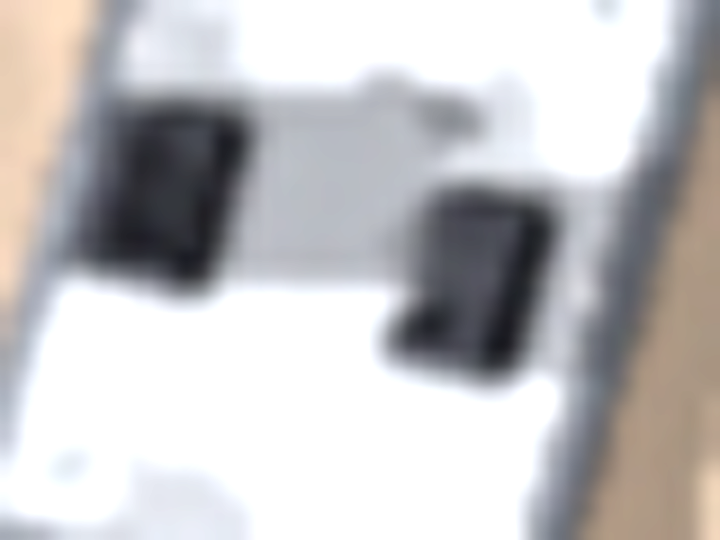

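Compared against the held bar in both pictures, the nest sits about 3.5 mm toward the lens from where the bar is now. Along the bar's length it is within 0.5 mm. I'll shift by that, go down to just above the saddle ends and look again.

Emit:
drive_tool:
  rows:
    - [[-0.006,0,0,0,245],[-0.012,0,0.01,0,245],[-0.012,0,0.02,0,245],[-0.012,0,0.025,0,245],[-0.012,0,0.025,0,245],[-0.012,0,0.025,0,245]]

```text
time: 26.35
position: [0.5206, 0.3196, 0.0688]
tool_rot: [3.117, -0.394, 0.0]
ft_force: [0.3, -0.9, 0.5]
grip_width: 0.108
```

Run:
```python
from h import *
plan((.521,.3203,.0685,-.251));snap('scene','scene13');snap('top','top13')
im=load('scene13')[3][278:322,155:213];g=cv2.resize(im,None,fx=13,fy=13,interpolation=cv2.INTER_CUBIC).astype(float)
g=np.clip((g-15)*2.0,0,255).astype(np.uint8);cv2.imwrite('pics/c13z.png',g)
im=load('top13')[3][230:260,155:195];g=cv2.resize(im,None,fx=18,fy=18,interpolation=cv2.INTER_CUBIC).astype(float)
cv2.imwrite('pics/c13t.png',np.clip((g-20)*1.3,0,255).astype(np.uint8))
```

```text
t 26.35 pos [0.5206 0.3196 0.0688] yaw -0.2517607146986359 tilt [0. 0.] grip 0.10832550973357125 F [ 0.2711 -0.9148  0.4619]
[ 0.0007 -0.0024  0.0011] -0.00024214300914113715
```

View pics/c13z.png

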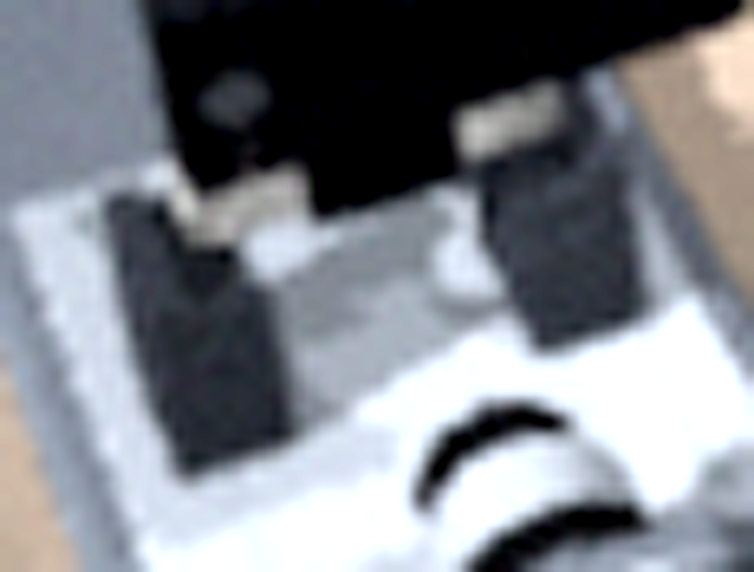

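View pics/c13t.png

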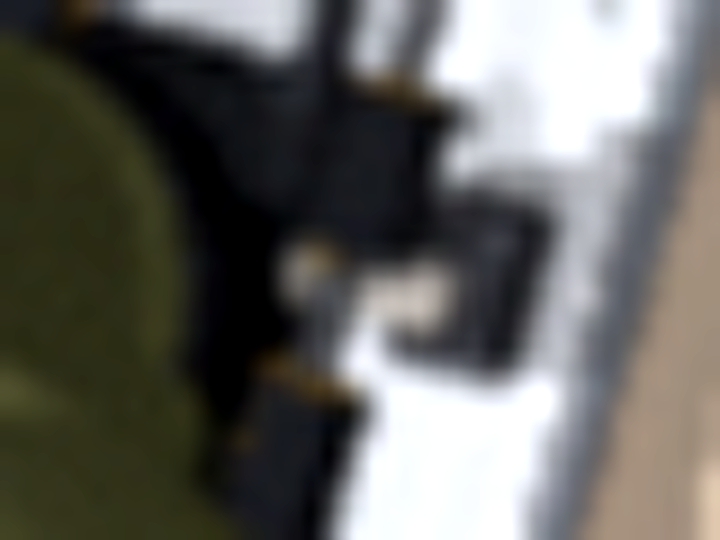

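The bar is hovering about 2 mm above the saddle ends. It may sit a little toward −y, so I'll rectify both views onto the plane z = 0.05 in the tool's axes and read the offsets directly.

```bash
cat >> h.py <<'E'
def ortho(fn,out,c,th,z,hx=30,hy=45,s=9,gain=1.6):
    K,R,t,im=load(fn); ex=np.array([np.cos(th),np.sin(th),0]);ey=np.array([-ex[1],ex[0],0]); c=np.array([c[0],c[1],z])
    # image: right = -ey, up = +ex
    H=K@np.c_[R@(-ey)/1e3/s, R@(-ex)/1e3/s, R@(c+ey*hy/1e3+ex*hx/1e3)+t]
    g=cv2.warpPerspective(im,H,(2*hy*s,2*hx*s),flags=cv2.INTER_CUBIC|cv2.WARP_INVERSE_MAP).astype(float)
    g=np.clip((g-15)*gain,0,255).astype(np.uint8)
    for k in range(-40,41,10):
        cv2.line(g,((hy+k)*s,0),((hy+k)*s,6),(0,0,255),1)
        if abs(k)<=hx: cv2.line(g,(0,(hx+k)*s),(6,(hx+k)*s),(0,0,255),1)
    cv2.imwrite('pics/%s.png'%out,g)
E
python3 - <<'E'
from h import *
for fn in('scene13','top13','scene0','top0'): ortho(fn,'o_'+fn,(.5206,.3196),-.2518,.05)
E
```

```text
(no output)
```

View pics/o_scene13.png

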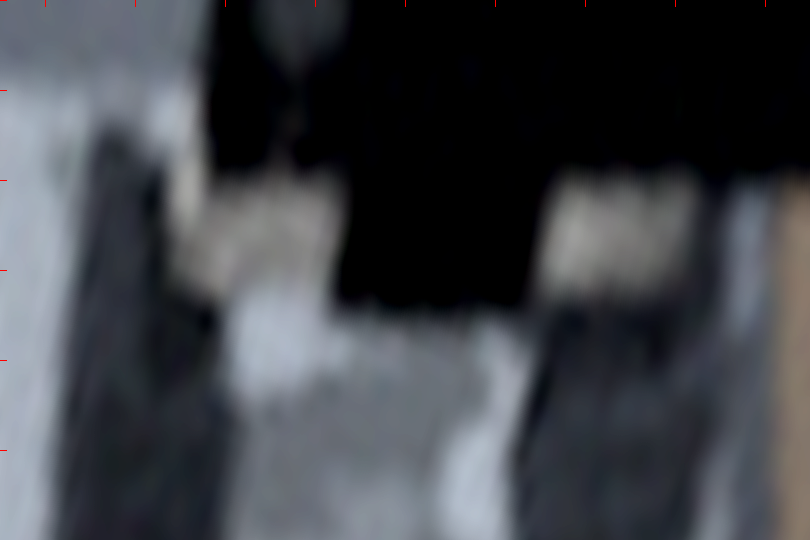

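View pics/o_top13.png

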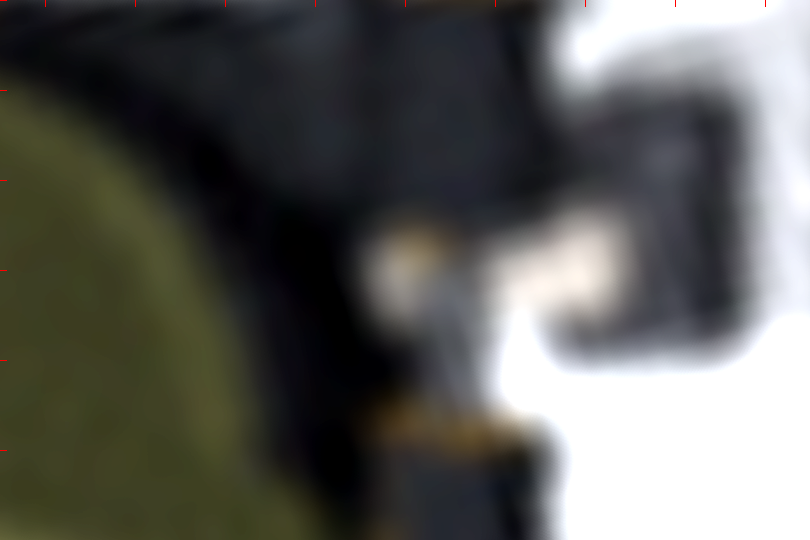

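View pics/o_scene0.png

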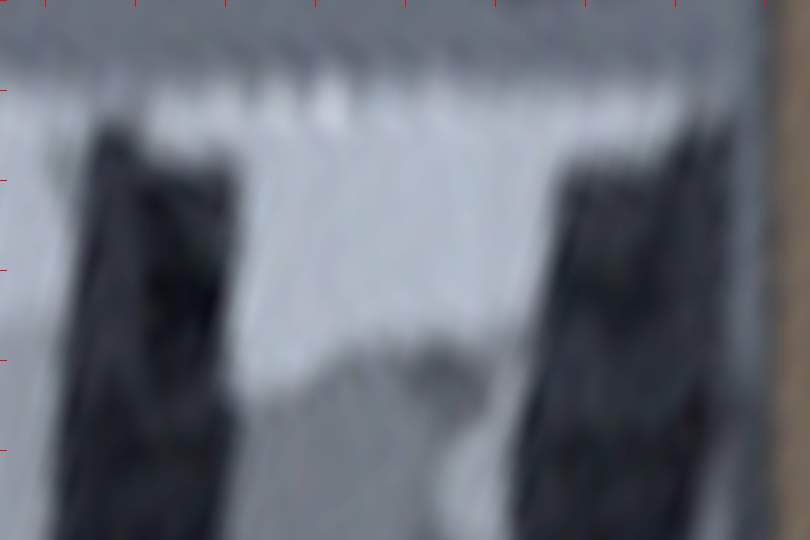

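View pics/o_top0.png

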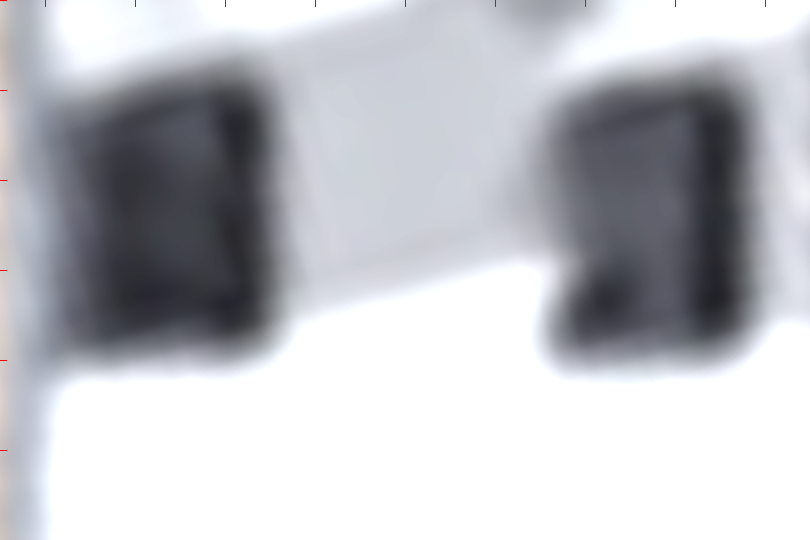

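Reading the rectified views, the bar needs about +2.9 mm along the light path and +1.5 to 2 mm along its length, so my earlier shift overcorrected. I'll apply this and check again.

Emit:
drive_tool:
  rows:
    - [[0.005,-0.003,0,0,245],[0.0097,-0.006,0,0,245],[0.0097,-0.006,0,0,245],[0.0097,-0.006,0,0,245]]

```text
time: 26.95
position: [0.5238, 0.3206, 0.0688]
tool_rot: [3.117, -0.394, -0.0]
ft_force: [0.3, -0.5, -0.4]
grip_width: 0.11
```

Run:
```python
from h import *
plan();snap('scene','scene14');snap('top','top14')
s=ctrl.get_state()['position'];print(s)
for fn in('scene14','top14'): ortho(fn,'o_'+fn,(.5206,.3196),-.2518,.0524,gain=2)
```

```text
t 26.95 pos [0.5238 0.3206 0.0688] yaw -0.2516217144888178 tilt [-0.0001  0.0001] grip 0.11020870584592701 F [ 0.3332 -0.4553 -0.437 ]
[0.5238 0.3206 0.0688]
```

View pics/o_scene14.png

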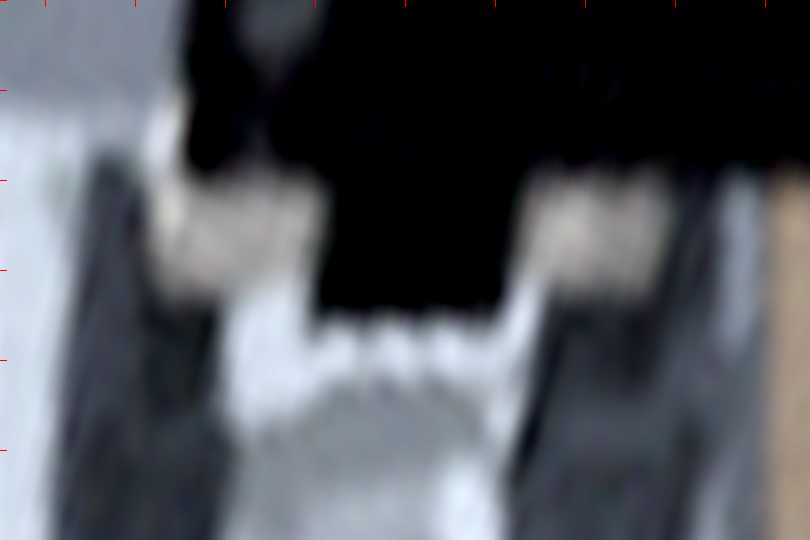

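View pics/o_top14.png

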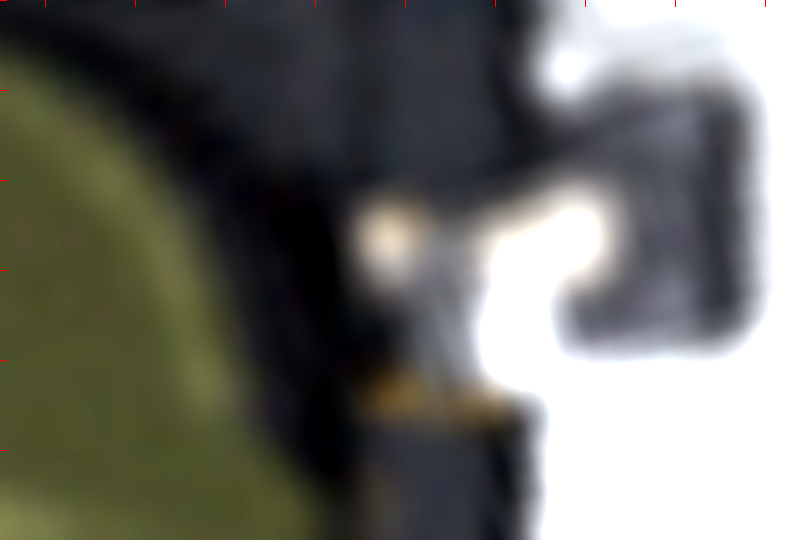

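Both rectified views now put the bar within about 0.5 mm of the nest in each direction. In the scene view the bar is at (+1.7, −0.8) mm and the nest at (+2, −0.6) mm. I'll go down in small steps.

Emit:
drive_tool:
  rows:
    - [[0,0,0.006,0,245],[0,0,0.012,0,245],[0,0,0.018,0,245],[0,0,0.024,0,245],[0,0,0.024,0,245]]

```text
time: 27.68
position: [0.5237, 0.3205, 0.0614]
tool_rot: [3.116, -0.394, -0.001]
ft_force: [0.0, 0.4, -0.9]
grip_width: 0.108
```

Emit:
drive_tool:
  rows:
    - [[0,0,0.006,0,245],[0,0,0.012,0,245],[0,0,0.018,0,245],[0,0,0.022,0,245],[0,0,0.022,0,245]]

```text
time: 28.3
position: [0.5238, 0.3206, 0.0548]
tool_rot: [3.117, -0.394, -0.0]
ft_force: [0.0, -0.4, -0.1]
grip_width: 0.112
```

Emit:
drive_tool:
  rows:
    - [[0,0,0.002,0,245],[0,0,0.004,0,245],[0,0,0.004,0,245]]

```text
time: 28.68
position: [0.5239, 0.3207, 0.0543]
tool_rot: [3.117, -0.394, 0.0]
ft_force: [-1.2, -1.9, 4.9]
grip_width: 0.109
```

The bar is seated: 5 N upward at TCP height 0.0543, which puts its underside at about 0.038. I'll release.

Emit:
drive_tool:
  rows:
    - [[0,0,-0.002,0,235],[0,0,-0.003,0,210],[0,0,-0.003,0,170],[0,0,-0.003,0,165],[0,0,-0.003,0,165],[0,0,-0.04,0,165],[0,0,-0.15,0,165],[0,0,-0.3,0,165],[0,0,-0.42,0,165],[0,0.3,-0.45,0,165],[0,0.6,-0.45,0,165],[0,0.8,-0.45,0,165],[0,0.8,-0.45,0,165],[0,0.8,-0.45,0,165]]

```text
time: 30.42
position: [0.4638, 0.0832, 0.1893]
tool_rot: [3.111, -0.407, 0.002]
ft_force: [-0.6, 0.5, 0.4]
grip_width: 0.354
```

Run:
```python
from h import *
plan();snap('scene','scene15');snap('top','top15')
for fn in('scene15','top15'): ortho(fn,'o_'+fn,(.5238,.3206),-.2518,.048,gain=1.4)
im=load('top15')[3];cv2.imwrite('pics/c15t.png',cv2.resize(im[140:290,130:360],None,fx=3,fy=3,interpolation=cv2.INTER_CUBIC))
im=load('scene15')[3];cv2.imwrite('pics/c15s.png',cv2.resize(im[160:370,130:380],None,fx=2.8,fy=2.8,interpolation=cv2.INTER_CUBIC))
```

```text
t 30.425 pos [0.4638 0.0832 0.1893] yaw -0.2600714234789746 tilt [0.002 0.004] grip 0.3536060424563181 F [-0.5617  0.4568  0.4025]
```

View pics/o_scene15.png

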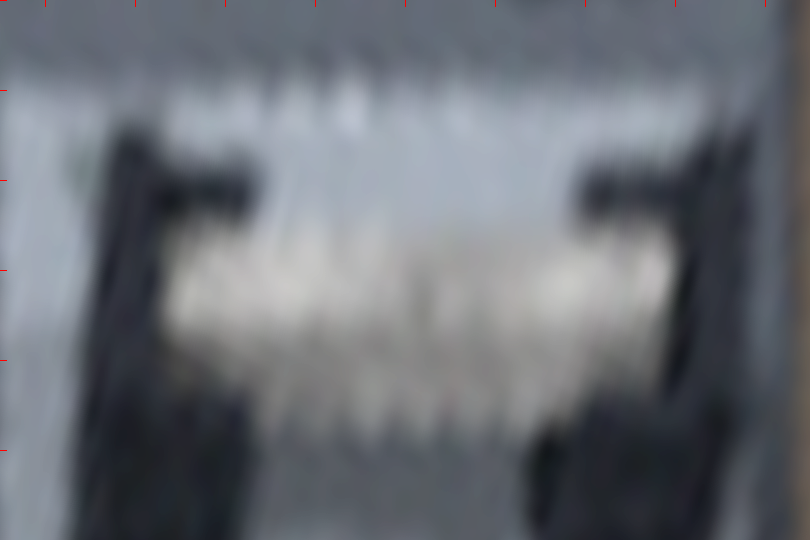

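View pics/o_top15.png

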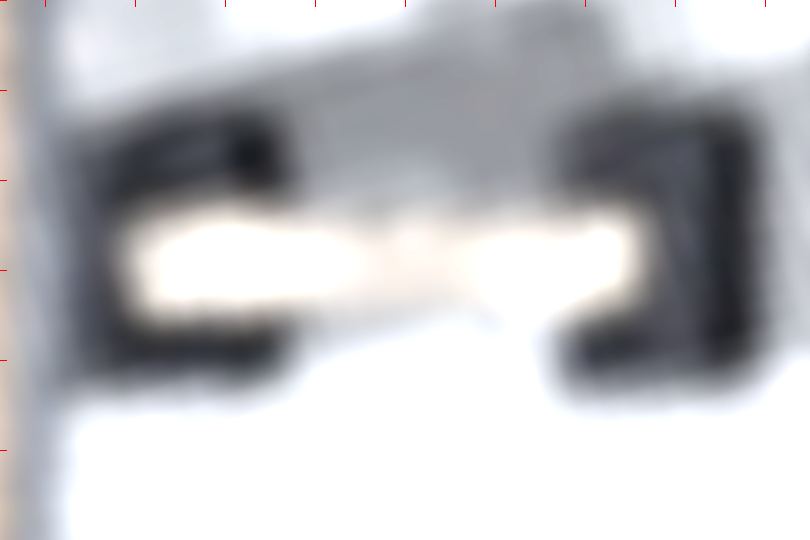

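View pics/c15t.png

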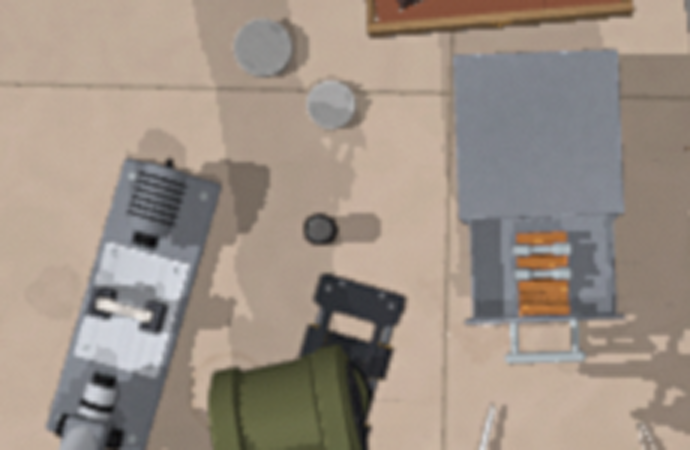

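View pics/c15s.png

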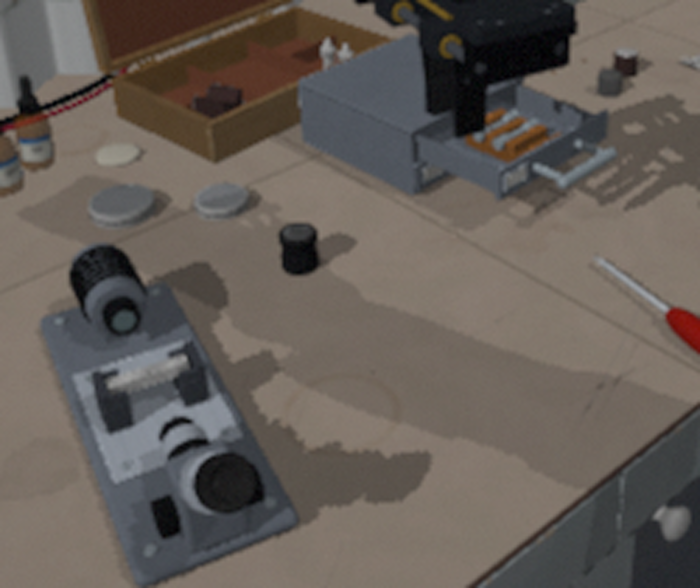

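The bar lies in both saddle slots between the closed ends, spanning u of 160 to 675 in the scene view. A faint notch mark shows on its upper face at about (425,290). The tensile pieces and bystanders are unmoved, and no lower drawer shows below the upper one. I'll settle and hand in.

Emit:
drive_tool:
  rows:
    - [[0,0,0,0,165],[0,0,0,0,165],[0,0,0,0,165]]

```text
time: 30.9
position: [0.464, 0.0893, 0.1887]
tool_rot: [-3.117, 0.391, 0.001]
ft_force: [0.5, -0.1, 0.3]
grip_width: 0.352
```

```bash
python3 -c "
from h import *
plan();print(ctrl.close_job())"
```

```text
t 30.9 pos [0.464  0.0893 0.1887] yaw -0.249685196082204 tilt [-0.0006 -0.0005] grip 0.3515768541203498 F [ 0.4534 -0.1438  0.3228]
the job is handed in; nothing more can be done
None
```

The notched bar is in the viewer's nest and released, and I handed the job in at about 31 s of the 72 s; no verdict came back.

- **Drawers:** I pushed the lower drawer home until the force rose to about 16 N. I then pulled the upper one to its stop, again at about 16 N.
- **Bar:** I lifted it by its ends, laid it flat on the clear worktop and let go. I took it again across its middle (opening 10 mm) and lowered it into the nest, where it touched at about 5 N with its underside at about 38 mm.

**Last checks:** Both views show the bar in both saddle slots between the closed ends, across the light path. The round pieces are still in their grooves, the bystanders in view look unmoved, and the arm is clear.

**Disagreements and limits:**
- The two cameras differed by about 3–5 mm. My first correction over the nest overshot by about 3 mm; I corrected it while hovering, before going down.
- The notch is only faintly visible in the last image. That it faces up rests mainly on the bar never having rolled.
- The lower drawer is hidden under the open upper one at the end. I saw it shut just after pushing it and did not touch it again.

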